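# Drop used mask filters down the rocker chute, shut the bin and park the chute

## Task

Free the rocker chute by moving the steel bar from the tray's tail to the small rubber mat; then set each used filter cassette on the lip half of the tray and let go, so that its own weight tips the tray and it slides into the bin (do not push the tray over by hand or carry a filter over the bin). When every filter is in the bin, lower the bin's lid fully shut without letting it slam, and park the chute by laying the bar back on the tray's tail, leaving the other things on the bench alone.

Things in the scene. Friction and masses are not known exactly. Their poses are not given: they have to be found in the camera images.
- station: Fixed chute station. Origin on the bench under the tray's pivot, z up; +y is the way filters travel (tail of tray, pivot, lip, bin, lid hinge, in that order), x is across. Level tray surface 275 mm up. The open grey bin is 210 mm across x, spans y = 85 to 315 mm, rim 135 mm high, walls and floor 4 mm. A 160 mm wide pedestal stands under the tray.
- tray (a joint): Rocker tray angle, rad: 0 level (held by a small counterweight), 0.85 fully tipped, lip down over the bin. Once emptied it swings back level by itself in about 1 s. With the bar on its tail a filter cannot tip it; without the bar, a filter let go with its centre 30 mm or more past the pivot tips it and slides off.
- tray_load (a point): Point on the tray's surface, 45 mm from the pivot towards the lip, mid-width: a good place for a filter's underside. Moves with the tray; station's axes when level. The aluminium tray is a channel 122 mm wide inside, side walls 16 mm above its surface, open at both ends, from y = -105 mm (tail) to +130 mm (lip) of the station.
- tray_tail (a point): Point on the tray's surface, 75 mm from the pivot on the tail side, mid-width: where the bar's underside belongs. A thin black line across the tray 42 mm from the pivot bounds the tail. Moves with the tray.
- lid (a joint): Bin lid angle, rad: 0 shut, about 1.1 to 1.3 at the start (leaning open, free edge up, near the far end of the bin). A friction hinge holds it wherever it is left; less than 4 N at 110 mm from the hinge moves it.
- lid_hinge (a point): Middle of the lid's hinge axis, at the bin's far rim (y = 315 mm, z = 135 mm of the station); the axis runs along the station's x. The lid is a plate 210 mm wide, 228 mm long and 8 mm thick; its outer face is the upper one when shut and faces away from the tray when open. A black grip rail 90 x 12 mm stands 18 mm off the outer face, 200 mm from the hinge.
- lid_push (a point): Point on the lid's outer face, mid-width, 110 mm from the hinge; moves with the lid (axes are the lid's, equal to the station's when shut). The level tray's lip overhangs the shut lid's free edge by 45 mm, 130 mm above it: keep clear of it when rising.
- bar_center (a point): Centre of the steel parking bar, a plain dark square bar 70 (its x) x 36 x 36 mm, 0.7 kg; at the start it lies across the tail of the tray.
- mat_top (a point): Centre of the top of the small black rubber mat, 90 (x) x 70 (y) x 4 mm, fixed on the bench.
- coupling: Bystander: steel hose coupling, 44 mm across and 55 mm high, origin under its centre.
- driver: Bystander: screwdriver lying on the bench.
- brush: Bystander: brush lying on the bench.
- tin: Bystander: aluminium tin, 70 mm across and 70 mm high, origin under its centre.
- filter0_center (a point): Centre of a used filter cassette (two to four are present, the rest read None from the start): plain white plastic box with a grey band and dark grille slots, 70 (its x) x 46 (y) x 50 mm (z, upright at the start), about 0.22 kg; any pose in the bin will do.
- filter1_center (a point): Centre of a used filter cassette (two to four are present, the rest read None from the start): plain white plastic box with a grey band and dark grille slots, 70 (its x) x 46 (y) x 50 mm (z, upright at the start), about 0.22 kg; any pose in the bin will do.
- filter2_center (a point): Centre of a used filter cassette (two to four are present, the rest read None from the start): plain white plastic box with a grey band and dark grille slots, 70 (its x) x 46 (y) x 50 mm (z, upright at the start), about 0.22 kg; any pose in the bin will do.
- filter3_center (a point): Centre of a used filter cassette (two to four are present, the rest read None from the start): plain white plastic box with a grey band and dark grille slots, 70 (its x) x 46 (y) x 50 mm (z, upright at the start), about 0.22 kg; any pose in the bin will do.
Not all that is in view belongs to the job. What is shaped like the part that bears filter2_center but pink or yellow is not meant. Of the things shaped like the part that bears mat_top, the black one is meant.

How it is judged:
On the way, in this order (a step that is already met when the one before it is completed fails the run):
1. the bar lies on the rubber mat, let go (horizontal distance between bar_center and mat_top below 0.04 m and height (world z) of bar_center below 0.06 m and contact force between the fingers and bar below 0.1 N), for 0.2 s.
2. a filter's weight has tipped the tray, with no hand on it (value of joint tray above 0.5 rad and contact force between the fingers and tray below 1 N).
3. every filter lies in the bin while the lid is still open (x of filter0_center in the frame of station between -0.105 and 0.105 m and y of filter0_center in the frame of station between 0.085 and 0.315 m and z of each of filter0_center, filter1_center, filter2_center, filter3_center in the frame of station below 0.125 m and x of filter1_center in the frame of station between -0.105 and 0.105 m and y of filter1_center in the frame of station between 0.085 and 0.315 m and x of filter2_center in the frame of station between -0.105 and 0.105 m and y of filter2_center in the frame of station between 0.085 and 0.315 m and x of filter3_center in the frame of station between -0.105 and 0.105 m and y of filter3_center in the frame of station between 0.085 and 0.315 m and value of joint lid above 0.5 rad), for 0.2 s.
4. the lid is shut (value of joint lid below 0.04 rad), for 0.2 s.
5. the bar is back on the tail of the level tray, let go (x of bar_center in the frame of station between -0.045 and 0.045 m and y of bar_center in the frame of station between -0.105 and -0.042 m and z of bar_center in the frame of station between 0.275 and 0.32 m and value of joint tray below 0.04 rad and contact force between the fingers and bar below 0.1 N), for 0.2 s.
At the end, for the whole second after the job is handed in: All the filters present lie in the bin (centres between its walls and below 125 mm), the lid is shut (within 0.04 rad), the bar rests released on the tail part of the tray (centre 42 to 105 mm behind the pivot, within 45 mm of mid-width), and the tray is level (within 0.04 rad) (all of step 5 and x of filter0_center in the frame of station between -0.105 and 0.105 m and y of filter0_center in the frame of station between 0.085 and 0.315 m and z of each of filter0_center, filter1_center, filter2_center, filter3_center in the frame of station below 0.125 m and x of filter1_center in the frame of station between -0.105 and 0.105 m and y of filter1_center in the frame of station between 0.085 and 0.315 m and x of filter2_center in the frame of station between -0.105 and 0.105 m and y of filter2_center in the frame of station between 0.085 and 0.315 m and x of filter3_center in the frame of station between -0.105 and 0.105 m and y of filter3_center in the frame of station between 0.085 and 0.315 m and value of joint lid below 0.04 rad and linear speed of bar below 0.03 m/s); the robot touches nothing.
It fails at once if a filter is held by the fingers over the bin ((contact force between the fingers and filter0 above 0.5 N and y of filter0_center in the frame of station between 0.13 and 0.35 m and z of filter0_center in the frame of station above 0.18 m and x of filter0_center in the frame of station between -0.11 and 0.11 m) or (contact force between the fingers and filter1 above 0.5 N and y of filter1_center in the frame of station between 0.13 and 0.35 m and z of filter1_center in the frame of station above 0.18 m and x of filter1_center in the frame of station between -0.11 and 0.11 m) or (contact force between the fingers and filter2 above 0.5 N and y of filter2_center in the frame of station between 0.13 and 0.35 m and z of filter2_center in the frame of station above 0.18 m and x of filter2_center in the frame of station between -0.11 and 0.11 m) or (contact force between the fingers and filter3 above 0.5 N and y of filter3_center in the frame of station between 0.13 and 0.35 m and z of filter3_center in the frame of station above 0.18 m and x of filter3_center in the frame of station between -0.11 and 0.11 m)).
It fails at once if the tipped tray is pushed by the hand (contact force between the fingers and tray above 6 N and value of joint tray above 0.2 rad).
It fails at once if the lid slams shut (velocity of joint lid below -2.5 rad/s).
It fails at once if a bystander is moved more than 40 mm (distance of any of coupling, driver, brush, tin from where it was at the start of the episode above 0.04 m).
Of filter0, filter1, filter2, filter3 only 2 to 4 are there at a start; the rules pass over those that are not, and their reading is None.
At some moment in a run one of filter0, filter1, filter2, filter3 may be knocked a few centimetres aside while the robot is not near it.
Once in a run the grip may slacken for a moment while it holds something.
It also fails if it takes over 210 s, if anything falls off the work surface, if the arm or the gripper's body presses on something with over 40 N, if the wrist force passes 120 N, or if a joint passes its speed limit or range.

## Robot

A 6-joint arm with a two-finger parallel gripper is mounted at the origin on the work surface. World frame = base frame: x ahead of the robot, y to its left, z up, the work surface at z = 0. Lengths are in m, angles in rad, forces in N, time in s.
With the tool pointing down it reaches from about 0.4 to 0.825 m from the base axis. Payload 7 kg.
Tool frame: the origin (TCP) lies on the centre line of the jaws, within the pads' length; the fingertips stand 25 mm ahead of it and the grasp point (between the pads) lies 6 mm ahead of it; z points along the fingers, y is the direction in which the jaws open and shut (so a half turn about z gives the same grasp; the last joint's range is limited). The gripper opens to 88 mm and grips with 3 to 60 N. Pads are 19 mm wide; open, the fingers measure 130 mm over their backs; the gripper's body (78 mm by 193 mm) begins 47 mm behind the grasp point.
Start: joints at [1.588, 0.359, 0.012, 0, -1.224, -0.288], TCP at [0.181, 0.65, 0.252] pointing down, gripper open.
Joint ranges: [-3.07, 3.07], [-1.43, 2.12], [-1.02, 1.25], [-3.03, 1.67], [-3.05, -0], [-3.03, 3.03]. Speed limits (rad/s): [2.39, 2.39, 3.01, 3.14, 3.14, 3.14].

## Interface

Orientations are given as [roll, pitch, yaw] about the fixed x, y, z axes, in that order (R = Rz(yaw) Ry(pitch) Rx(roll)).
In Python, from station import * gives the robot as it stands. The module is installed in compiled form; this text tells all that it offers.
- The arm moves only by the tool step_arm, never from a script. Its argument "commands" is text: rows parted by semicolons, each of 6 numbers parted by spaces: the shift along the tool's x, y, z in mm, then the turn, a rotation vector about the tool's x, y, z in rad. A call has 1 to 8 rows; each row shifts and turns the commanded pose from where the row before left it, along the tool's axes as they then stand; what a row does not reach is not made up. A row lasts 1/8 s, in which the tool goes at most 62.5 mm and 10.7 degrees, less where a joint would pass 70% of its speed; a pose out of reach is approached as far as the arm can. A call is refused whole if a number of a shift passes 62.5 or a number of a turn 0.188, either way. A call with a gripper value outside its range is refused whole. "jaw" is the finger opening in mm, from 0 to 87.6, set as the call begins (left out, the last holds). The fingers move at their own pace and stop on an object; "grip_force" is the grip in N (left out, the last holds). Time passes only in rows, so rows that do not move let the fingers close. It gives the time, the measured TCP pose, the force and the opening at its end, in the units of the state.
- get_state(): the state, without advancing time (a new reading comes with each control period).
- grab_frame(name): name is "scene" or "top" or "wrist"; returns a dict with "frame" (400x640x3 uint8, red, green, blue), "fovy" (degrees; the focal length in pixels is half the picture's height over the tangent of half this angle, whatever the lens; pixels are square), "cx", "cy" (the principal point, pixels), "rvec" (rotation vector, rad) and "tvec" (3), from world to camera coordinates, as OpenCV has them; the wrist camera has in their place "tool_from_camera" (4x4, takes a point from camera to tool coordinates, whose origin is the TCP and whose axes are the flange's). Camera axes: x right, y down, z forward; pixel columns grow to the right and rows downward; lengths in m; the calibration is good to about 2 mm. The wrist camera is an equidistant fisheye: a pixel r from the principal point sees the ray r / f radians off the axis. A picture is of the moment at which its call begins: read the wrist's pose just before it. There is no depth.
- job_done(): hands the job in, once; it reports no verdict.
Trained networks look in a picture, given as the dict that the camera call returned (one of the last four; its "shot" number tells which), for a name from the list of things; names that differ only in an ending like _2 or _b are one class to them, and where a whole thing is asked for, a point or a joint stands for the part that bears it (a point fixed in the world has none). Each returns a list of dicts, best first, with "conf" (0 to 1); they miss things now and then, are a little off and sometimes report something else, mostly with a low value. They report only what shows in the picture. A call takes as long as a camera call. They do not tell look-alikes from the thing itself.
- recognise(picture, name): "pixel" ([column, row] in pixels, amid what is visible of it).
The state is a dict: "t": time; "q": joint angles; "qd": joint speeds; "joint_efforts": joint torques, N m; "eef_pos": TCP position; "ee_rot": TCP orientation; "force": force on the tool from outside, world axes, zero at the start; "moment": the same for the moment, N m; "width": finger opening in m.
Only numpy, scipy, OpenCV 4.12 (cv2) and the standard library are available. Lean on these libraries where they do the work, as an engineer would, in place of code of your own. Each camera call takes 0.05 s, during which the arm holds its last target.

## Working session

There is one attempt and no reset: what is moved stays moved. The work goes in short steps, Python scripts to look and compute and a tool call to move; the robot and the scene stay as the last step left them, time stands still between calls to the robot, and variables do not carry over. Pictures are saved under pics/ and viewed, and the job is handed in when it is done.

Besides the shell and the picture viewer there is one more tool, called after ">>>" as a command line: name --argument value ..., lists and objects as JSON in quotes. step_arm: Moves the arm, as the interface text tells. Its arguments: {"type":"object","properties":{"commands":{"type":"string"},"jaw":{"type":"number"},"grip_force":{"type":"number"}},"required":["commands"]}

```bash
mkdir -p pics; cat > h.py <<'E'
from station import *
import numpy as np, cv2
from scipy.spatial.transform import Rotation as R
def cam(d):
    f=200/np.tan(np.radians(d["fovy"])/2)
    K=np.array([[f,0,d["cx"]],[0,f,d["cy"]],[0,0,1.]])
    return K,np.array(d["rvec"],float).reshape(3),np.array(d["tvec"],float).reshape(3)
def ray(d,px):
    K,r,t=cam(d); Rm=R.from_rotvec(r).as_matrix()
    v=np.linalg.inv(K)@np.array([px[0],px[1],1.]); return -Rm.T@t, Rm.T@v
def atz(d,px,z):
    o,v=ray(d,px); return o+v*(z-o[2])/v[2]
def proj(d,P):
    K,r,t=cam(d); return cv2.projectPoints(np.array(P,float).reshape(-1,1,3),r,t,K,None)[0].reshape(-1,2)
def tri(rays):
    A=np.zeros((3,3));b=np.zeros(3)
    for o,v in rays:
        v=v/np.linalg.norm(v);M=np.eye(3)-np.outer(v,v);A+=M;b+=M@o
    return np.linalg.solve(A,b)
def save(d,n,crop=None,s=1):
    im=d["frame"][:,:,::-1]
    if crop: im=im[crop[1]:crop[3],crop[0]:crop[2]]
    if s!=1: im=cv2.resize(im,None,fx=s,fy=s,interpolation=cv2.INTER_CUBIC)
    cv2.imwrite("pics/"+n+".png",im)
def wray(d,px,st):
    f=200/np.tan(np.radians(d["fovy"])/2)
    u=np.array([px[0]-d["cx"],px[1]-d["cy"]]);r=np.linalg.norm(u);th=r/f
    v=np.array([*(np.sin(th)*u/max(r,1e-9)),np.cos(th)])
    T=np.array(d["tool_from_camera"]);Rt=R.from_euler('xyz',st["ee_rot"]).as_matrix()
    return np.array(st["eef_pos"])+Rt@T[:3,3],Rt@T[:3,:3]@v
def wproj(d,P,st):
    f=200/np.tan(np.radians(d["fovy"])/2)
    T=np.array(d["tool_from_camera"]);Rt=R.from_euler('xyz',st["ee_rot"]).as_matrix()
    p=T[:3,:3].T@(Rt.T@(np.array(P)-st["eef_pos"])-T[:3,3])
    th=np.arctan2(np.hypot(p[0],p[1]),p[2]);u=p[:2]/max(np.hypot(p[0],p[1]),1e-9)
    return np.array([d["cx"],d["cy"]])+f*th*u
E
python3 - <<'E'
from h import *
st=get_state(); print({k:np.round(v,3) for k,v in st.items()})
for n in ("scene","top","wrist"):
    d=grab_frame(n); save(d,n+"0"); print(n,d["fovy"],d["cx"],d["cy"],d.get("rvec"),d.get("tvec"),d.get("tool_from_camera"))
    if n!="wrist": print(-R.from_rotvec(d["rvec"]).as_matrix().T@d["tvec"])
    for k in ("filter0_center","bar_center","mat_top","coupling","driver","brush","tin","tray","lid","station"):
        print(k,[(np.round(a["pixel"]).tolist(),round(a["conf"],2)) for a in recognise(d,k)][:6])
E
```

```text
{'t': np.float64(0.0), 'q': array([ 1.588,  0.359,  0.011, -0.   , -1.224, -0.288]), 'qd': array([ 0.   ,  0.002, -0.   , -0.   ,  0.   , -0.   ]), 'joint_efforts': array([ 2.0000e-03, -5.8272e+01,  2.9305e+01,  6.9970e+00,  7.0000e-03,
       -0.0000e+00]), 'eef_pos': array([0.18 , 0.65 , 0.251]), 'ee_rot': array([ 3.14 , -0.   , -0.271]), 'force': array([0.136, 0.044, 0.566]), 'moment': array([-0.021,  0.036,  0.026]), 'width': np.float64(0.088)}
scene 55.33815655986002 320.22385526649344 196.68704831245282 [ 1.14670096  2.41787022 -0.92705764] [ 0.31355068 -0.14386166  1.62739734] None
[1.12543724 0.5120947  1.11291614]
filter0_center [([245.0, 229.0], 0.74)]
bar_center [([313.0, 182.0], 0.74)]
mat_top [([227.0, 181.0], 0.73), ([261.0, 144.0], 0.63), ([269.0, 176.0], 0.58)]
coupling [([214.0, 210.0], 0.64)]
driver [([293.0, 163.0], 0.56)]
brush [([451.0, 263.0], 0.91)]
tin [([468.0, 294.0], 0.95)]
tray [([335.0, 203.0], 0.78), ([226.0, 181.0], 0.66)]
lid [([402.0, 260.0], 0.96)]
station [([361.0, 251.0], 0.69)]
top 43.32805677358659 317.60793628139555 200.27841952284612 [ 2.201920
[... 457 characters left out ...]
, ([198.0, 164.0], 0.47), ([286.0, 175.0], 0.25)]
tray [([286.0, 174.0], 0.82), ([317.0, 178.0], 0.68)]
lid [([200.0, 165.0], 0.73), ([288.0, 175.0], 0.51)]
station [([253.0, 176.0], 0.6)]
wrist 65.70646984690485 317.23788203837285 204.69560092012097 None None [[ 1.08556227e-03 -9.56207332e-01 -2.92688161e-01  7.94905614e-02]
 [ 9.99999410e-01  1.04620734e-03  2.90994000e-04 -5.07387776e-04]
 [ 2.79619067e-05 -2.92688304e-01  9.56207904e-01 -1.33332286e-01]
 [ 0.00000000e+00  0.00000000e+00  0.00000000e+00  1.00000000e+00]]
filter0_center []
bar_center []
mat_top []
coupling []
driver []
brush [([465.0, 42.0], 0.73)]
tin [([385.0, 5.0], 0.58), ([462.0, 41.0], 0.33)]
tray []
lid []
station []
```

View pics/scene0.png

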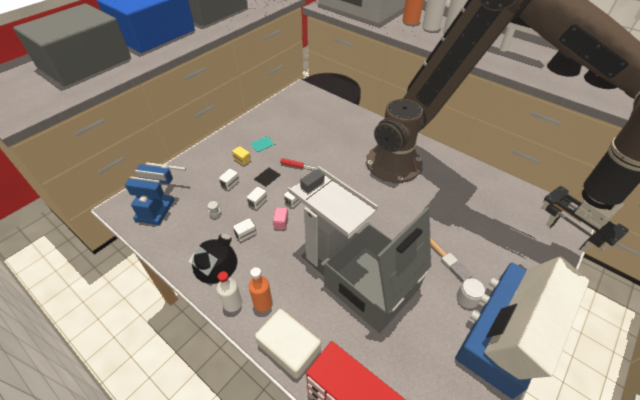

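View pics/top0.png

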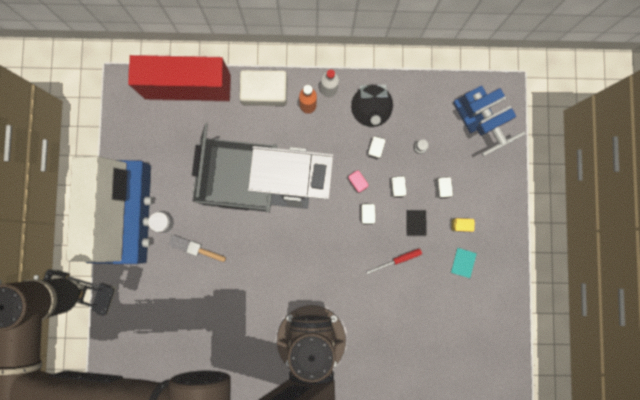

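View pics/wrist0.png

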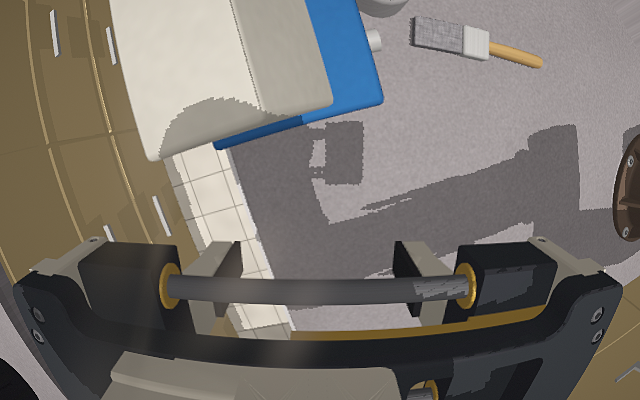

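The top picture shows the bar at (318,177), and the black mat at (416,222) with a teal look-alike at (463,263). Four white cassettes are at (376,147), (399,186), (445,187) and (368,213). The pink box (358,181) and yellow box (464,225) are look-alikes. Next I'll take close crops and measure.

```bash
python3 - <<'E'
from h import *
d=grab_frame("top"); save(d,"top_c1",(180,110,340,220),5); save(d,"top_c2",(330,120,490,240),5)
s=grab_frame("scene"); save(s,"sc_c1",(200,130,440,330),3.3)
for n,p in dict(f_a=(376,147),f_b=(399,186),f_c=(445,187),f_d=(368,213)).items(): print(n,atz(d,p,.05))
print("mat",atz(d,(416,222.5),.004)); print("bar",atz(d,(318,177),.311))
for n,p in dict(f_a=(376,147),f_b=(399,186),f_c=(445,187),f_d=(368,213)).items(): print(n,proj(s,atz(d,p,.05)))
E
```

```text
f_a [ 0.65476549 -0.20948257  0.05      ]
f_b [ 0.52228173 -0.28851511  0.05      ]
f_c [ 0.52176753 -0.4450364   0.05      ]
f_d [ 0.42869296 -0.18399681  0.05      ]
mat [ 0.40165621 -0.35591507  0.004     ]
bar [ 0.51274991 -0.01010965  0.311     ]
f_a [[245.38099882 225.38175416]]
f_b [[256.65466397 193.33037558]]
f_c [[228.85435011 174.76151154]]
f_d [[293.83209031 192.11629541]]
```

View pics/top_c1.png

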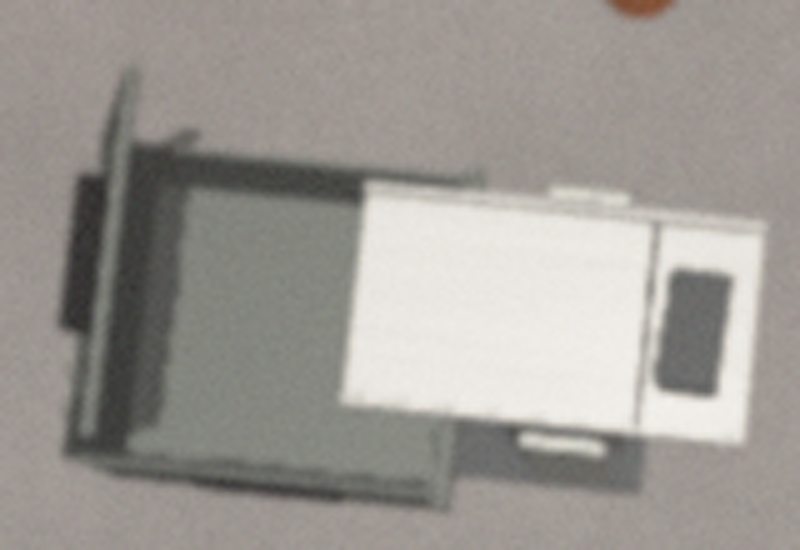

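View pics/top_c2.png

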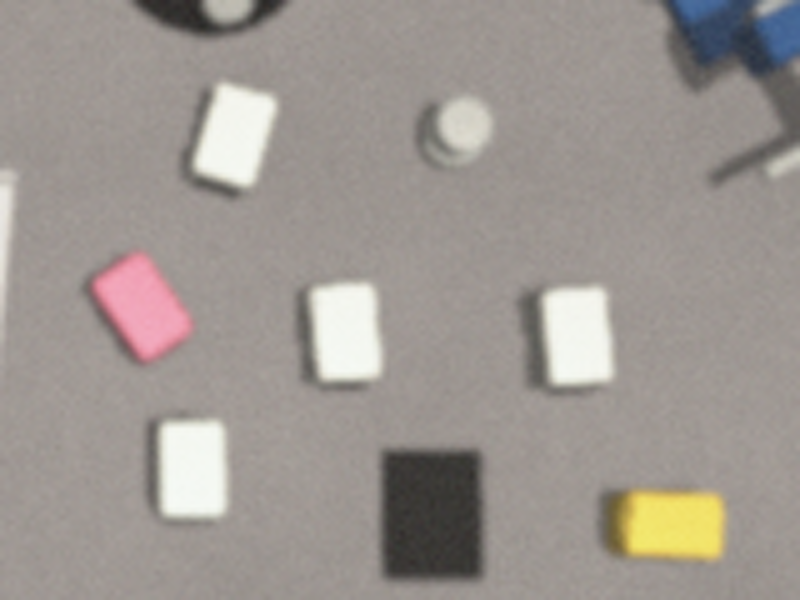

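View pics/sc_c1.png

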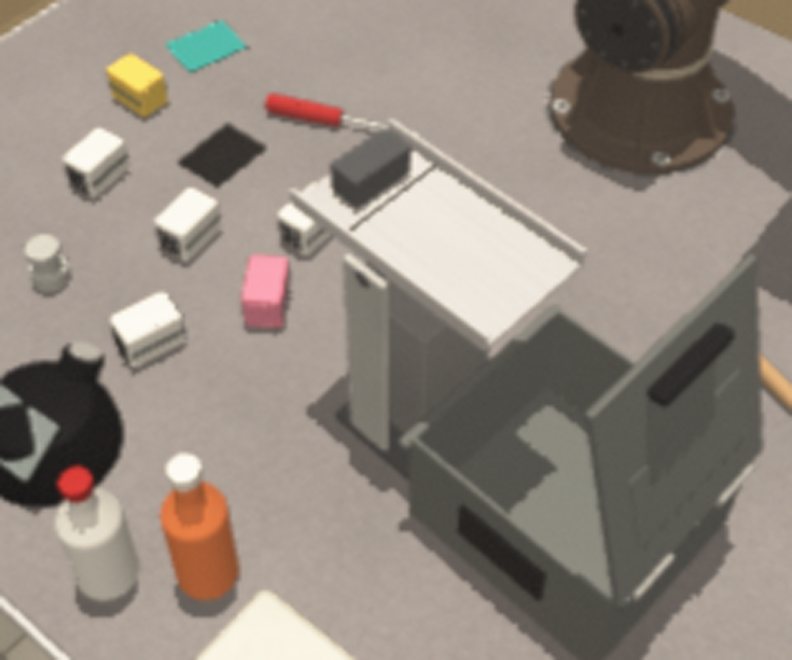

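```bash
python3 - <<'E'
from h import *
from scipy.optimize import least_squares
d=grab_frame("top");s=grab_frame("scene")
c=lambda u,v:(180+u/5,110+v/5)
e=lambda u,v:(200+u/3.3,130+v/3.3)
T=[((61,-42,275),c(656,222)),((-61,-42,275),c(640,430)),((63,-105,291),c(768,222)),((-63,-105,291),c(745,442)),((63,130,291),c(365,182)),((-63,130,291),c(341,405)),((-105,85,135),c(450,510)),((-105,315,135),c(68,458)),((105,85,135),c(485,178))]
S=[((63,-105,291),e(293,196)),((-63,-105,291),e(392,124)),((63,130,291),e(490,348)),((-63,130,291),e(586,254)),((105,85,135),e(408,440)),((105,315,135),e(590,655))]
def W(p,a):
    P=np.array(a,float)/1000; return P@R.from_euler('z',p[2]).as_matrix().T+[p[0],p[1],0]
def res(p,full=False):
    return np.r_[(proj(d,W(p,[t[0] for t in T]))-[t[1] for t in T]).ravel(),(proj(s,W(p,[t[0] for t in S]))-[t[1] for t in S]).ravel()]
r=least_squares(res,[.5,.06,-.08],loss='soft_l1'); print(r.x); print(np.round(r.fun.reshape(-1,2),1))
p=r.x
# bar: top face corners (z 311)
b=[c(668,268),c(735,272),c(718,397),c(655,390)]
P=np.array([atz(d,x,.311) for x in b]); print(P,P.mean(0)); print("barlocal",(P.mean(0)-[p[0],p[1],0])@R.from_euler('z',p[2]).as_matrix())
# lid: top edge corners in scene
for al in (1.0,1.1,1.2,1.3):
    L=[(x,315-228*np.cos(al),135+228*np.sin(al)) for x in (105,-105)]
    print(al,proj(s,W(p,L)),proj(d,W(p,L)))
print(e(590,412),e(752,258),c(132,68),c(90,430))
# mat and filters corners
q=lambda u,v:(330+u/5,120+v/5)
def rect(n,cs,z):
    P=np.array([atz(d,q(*x),z) for x in cs]); m=P.mean(0); 
    print(n,m.round(4),"sides",[round(np.linalg.norm(P[i]-P[(i+1)%4])*1000) for i in range(4)],"dir01",np.degrees(np.arctan2(*(P[1]-P[0]+P[2]-P[3])[[1,0]])).round(1),"dir12",np.degrees(np.arctan2(*(P[2]-P[1]+P[3]-P[0])[[1,0]])).round(1))
rect("mat",[(382,450),(482,450),(484,577),(382,578)],.004)
rect("fa",[(215,83),(277,98),(252,190),(194,175)],.05)
rect("fb",[(309,286),(374,282),(381,380),(317,381)],.05)
rect("fc",[(543,290),(606,287),(613,384),(550,387)],.05)
rect("fd",[(160,421),(224,420),(226,519),(163,519)],.05)
rect("pink",[(90,288),(140,253),(192,325),(146,362)],.05)
E
```

```text
[ 0.5272464   0.05712309 -0.09235258]
[[  0.3   0.1]
 [ -1.1  -0.6]
 [ -0.5   0.8]
 [ -0.6  -0.4]
 [ -0.   -0. ]
 [ -0.4  -2. ]
 [ -3.8  -3.1]
 [  1.   -0.6]
 [ -3.1  -1.1]
 [ -0.3  -2.7]
 [ -0.5  -1.8]
 [ -0.9  -4.1]
 [ -0.4  -1.1]
 [  0.5  -1.1]
 [  6.3 -15. ]]
[[ 0.55130861  0.00318516  0.311     ]
 [ 0.54972449 -0.03535446  0.311     ]
 [ 0.47730152 -0.02673242  0.311     ]
 [ 0.48066356  0.00937743  0.311     ]] [ 0.51474954 -0.01238107  0.311     ]
barlocal [-0.00603384 -0.07036045  0.311     ]
1.0 [[355.66331438 246.3622795 ]
 [405.90401137 201.10590329]] [[231.79180188 127.0897653 ]
 [222.53733512 199.96715941]]
1.1 [[362.13137702 248.4277752 ]
 [412.60499249 202.19249382]] [[224.21945419 125.38863392]
 [214.79039705 198.8331181 ]]
1.2 [[369.10280051 251.30612187]
 [419.71628756 204.02500946]] [[216.29408258 123.79195146]
 [206.69678243 197.70724444]]
1.3 [[376.50819814 255.00227756]
 [427.16193717 206.6158587 ]] [[208.12338761 122.32490415]
 [198.36714489 196.60606645]]
(378.7878787878788, 254.84848484848487) (427.8787878787879, 208.1818181818182) (206.4, 123.6) (198.0, 196.0)
mat [ 0.4009 -0.3577  0.004 ] sides [70, 88, 71, 89] dir01 -88.7 dir12 -179.6
fa [ 0.6538 -0.2126  0.05  ] sides [44, 66, 41, 65] dir01 -103.1 dir12 166.5
fb [ 0.5208 -0.2887  0.05  ] sides [44, 67, 43, 65] dir01 -86.7 dir12 -175.4
fc [ 0.5205 -0.4471  0.05  ] sides [43, 66, 43, 66] dir01 -86.2 dir12 -176.2
fd [ 0.4256 -0.1862  0.05  ] sides [43, 67, 42, 66] dir01 -88.5 dir12 -178.1
pink [ 0.5355 -0.1505  0.05  ] sides [42, 60, 40, 63] dir01 -52.1 dir12 -142.9
```

```bash
cat >> h.py <<'E'
SP=np.array([0.5272,0.0571]); SY=-0.0924
def S2W(x,y): 
    c,s=np.cos(SY),np.sin(SY); return SP+[c*x-s*y,s*x+c*y]
def W2S(X,Y):
    c,s=np.cos(SY),np.sin(SY); d=np.array([X,Y])-SP; return np.array([c*d[0]+s*d[1],-s*d[0]+c*d[1]])
def go(X,Y,Z,yaw=None,verbose=True):
    """print shift in tool axes (mm) to the target and the yaw turn (applied last)"""
    st=get_state(); Rt=R.from_euler('xyz',st["ee_rot"]); dv=np.array([X,Y,Z])-st["eef_pos"]
    v=Rt.inv().apply(dv)*1000
    tgt=R.from_euler('xyz',[np.pi,0,st["ee_rot"][2] if yaw is None else yaw])
    w=(Rt.inv()*tgt).as_rotvec()
    v2=tgt.inv().apply(dv)*1000
    print("t",round(float(st["t"]),2),"pos",np.round(st["eef_pos"],4),"rot",np.round(st["ee_rot"],3),"w",round(float(st["width"]),4),"F",np.round(st["force"],1))
    print(" shift(tool now)",np.round(v,1)," turn",np.round(w,3)," shift in turned axes",np.round(v2,1),"q",np.round(st["q"],2))
E
python3 -c "
from h import *
go(0.515,-0.012,0.47,-0.1)"
```

```text
t 1.85 pos [0.1806 0.6504 0.2516] rot [ 3.142 -0.    -0.271] w 0.0873 F [ 0.4  1.  -0.2]
 shift(tool now) [ 499.4  548.8 -218.4]  turn [ 0.    -0.    -0.171]  shift in turned axes [ 398.9  625.7 -218.4] q [ 1.59  0.36  0.01  0.   -1.22 -0.29]
```

>>> step_arm --commands "0 0 -55 0 0 -0.09; 0 0 -55 0 0 -0.08; 0 0 -55 0 0 0; 0 0 -53 0 0 0"

```text
t: 2.35
eef_pos: [0.1806, 0.65, 0.4719]
ee_rot: [-3.141, -0.0, -0.101]
force: [0.4, 1.5, -0.1]
width: 0.0877
```

```bash
python3 -c "
from h import *
go(0.515,-0.012,0.47,-0.1)"
```

```text
t 2.35 pos [0.1806 0.65   0.4719] rot [-3.141 -0.    -0.101] w 0.0877 F [ 0.4  1.5 -0.1]
 shift(tool now) [399.3 625.    1.3]  turn [-0.001 -0.    -0.001]  shift in turned axes [398.8 625.3   1.9] q [ 1.59  0.31  0.43  0.   -1.69 -0.12]
```

>>> step_arm --commands "30.7 48.1 0 0 0 0; 30.7 48.1 0 0 0 0; 30.7 48.1 0 0 0 0; 30.7 48.1 0 0 0 0; 30.7 48.1 0 0 0 0; 30.7 48.1 0 0 0 0; 30.7 48.1 0 0 0 0"

```text
t: 3.22
eef_pos: [0.3608, 0.2919, 0.47]
ee_rot: [-3.141, -0.0, -0.1]
force: [1.6, 1.5, -0.5]
width: 0.0875
```

>>> step_arm --commands "30.7 48.1 0 0 0 0; 30.7 48.1 0 0 0 0; 30.7 48.1 0 0 0 0; 30.7 48.1 0 0 0 0; 30.7 48.1 0 0 0 0; 30.7 48.1 0 0 0 0; 0 0 0 0 0 0" --jaw 70

```text
t: 4.1
eef_pos: [0.5156, -0.0151, 0.4687]
ee_rot: [3.141, 0.001, -0.106]
force: [-0.3, 1.3, 0.4]
width: 0.0698
```

```bash
python3 - <<'E'
from h import *
go(0.515,-0.012,0.36,-0.1)
st=get_state();d=grab_frame("wrist"); save(d,"w1")
for k in ("bar_center","tray"): print(k,[(a["pixel"],a["conf"]) for a in recognise(d,k)])
print(wproj(d,[0.515,-0.012,.311],st), [wproj(d,[*S2W(x,-.042),.275],st) for x in (.061,-.061)])
E
```

```text
t 4.1 pos [ 0.5156 -0.0151  0.4687] rot [ 3.141e+00  1.000e-03 -1.060e-01] w 0.0698 F [-0.3  1.3  0.4]
 shift(tool now) [ -0.8  -3.2 108.7]  turn [ 0.001  0.001 -0.006]  shift in turned axes [ -0.9  -3.1 108.7] q [ 0.35  0.03  0.07  0.   -1.62  1.11]
bar_center [([314.4, 190.4], 0.86)]
tray [([241.6, 181.4], 0.89)]
[314.35130878 196.05763987] [array([287.08229306, 126.03167131]), array([290.95648672, 234.50382714])]
```

View pics/w1.png

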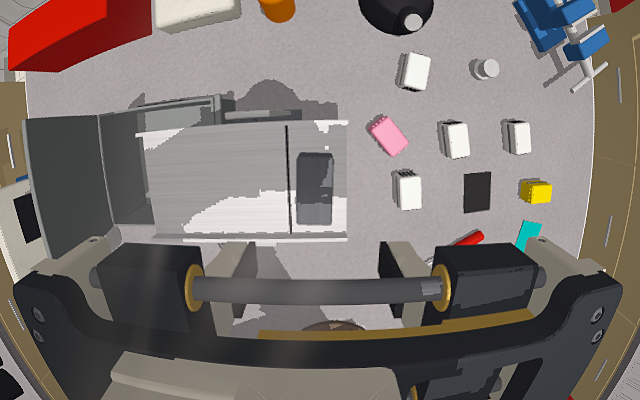

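Bar seen at (315,189), line at (290,180), which matches my station fit to about 1.5 px. Now I'll descend on the bar.

>>> step_arm --commands "1.5 -1.5 40 0 0 0; 0 -1 40 0 0 0; 0 0 40 0 0 0; 0 0 30 0 0 0; 0 0 11 0 0 0; 0 0 0 0 0 0" --jaw 60

```text
t: 5.0
eef_pos: [0.5164, -0.0088, 0.309]
ee_rot: [3.141, -0.0, -0.099]
force: [-0.2, 0.0, 1.4]
width: 0.0602
```

```bash
python3 - <<'E'
from h import *
go(0.517,-0.012,0.307,-0.1)
st=get_state();d=grab_frame("wrist"); save(d,"w2")
E
```

```text
t 5.0 pos [ 0.5164 -0.0088  0.309 ] rot [ 3.141 -0.    -0.099] w 0.0602 F [-0.2  0.   1.4]
 shift(tool now) [0.9 3.1 2. ]  turn [ 0.    -0.     0.001]  shift in turned axes [0.9 3.1 2. ] q [ 0.36  0.06 -0.24  0.   -1.27  1.11]
```

View pics/w2.png

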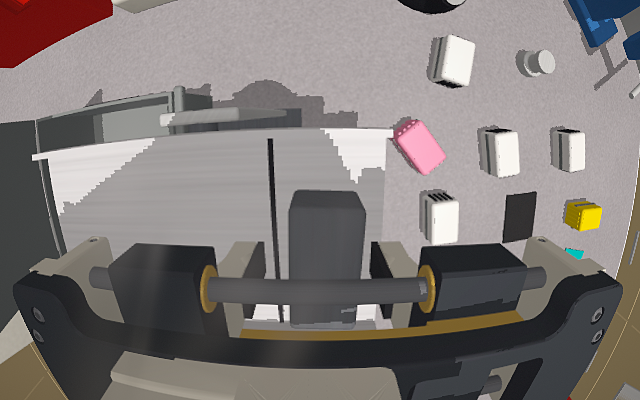

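>>> step_arm --commands "0 4 2 0 0 0; 0 0 0 0 0 0"

```text
t: 5.3
eef_pos: [0.5162, -0.0137, 0.3072]
ee_rot: [-3.141, -0.001, -0.101]
force: [-0.6, -0.1, 0.3]
width: 0.0595
```

>>> step_arm --commands "0 0 0 0 0 0; 0 0 0 0 0 0; 0 0 0 0 0 0; 0 0 0 0 0 0" --jaw 20 --grip_force 45

```text
t: 5.8
eef_pos: [0.5162, -0.0133, 0.3066]
ee_rot: [-3.141, -0.0, -0.101]
force: [-0.5, 2.0, 1.0]
width: 0.0355
```

>>> step_arm --commands "0 0 -20 0 0 0; 0 0 -40 0 0 0; 0 0 -50 0 0 0"

```text
t: 6.18
eef_pos: [0.5149, -0.0135, 0.4153]
ee_rot: [3.14, 0.005, -0.101]
force: [1.9, -0.2, -7.1]
width: 0.0354
```

```bash
python3 - <<'E'
from h import *
go(0.401,-0.357,0.28,0.0)
st=get_state();d=grab_frame("wrist"); save(d,"w3")
T=grab_frame("top"); save(T,"t3")
E
```

```text
t 6.17 pos [ 0.5149 -0.0135  0.4153] rot [ 3.14   0.005 -0.101] w 0.0354 F [ 1.9 -0.2 -7.1]
 shift(tool now) [-77.9 353.1 136.1]  turn [ 0.001  0.005 -0.101]  shift in turned axes [-113.9  343.5  135.3] q [ 0.35  0.03 -0.04 -0.   -1.51  1.12]
```

View pics/w3.png

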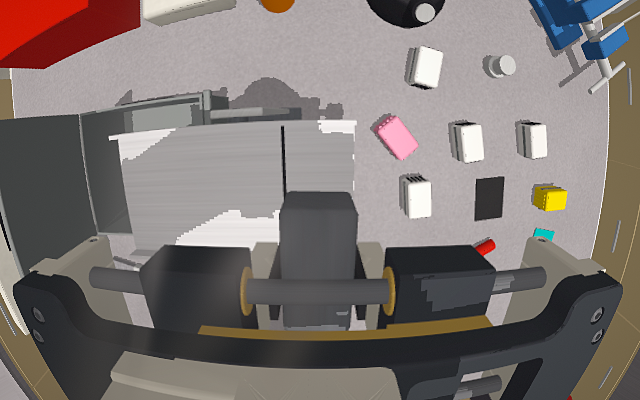

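>>> step_arm --commands "0 0 0 0 0 -0.1; -16.3 49.1 0 0 0 0; -16.3 49.1 0 0 0 0; -16.3 49.1 0 0 0 0; -16.3 49.1 10 0 0 0; -16.3 49.1 30 0 0 0; -16.3 49.1 30 0 0 0; -16.3 49.1 30 0 0 0"

```text
t: 7.28
eef_pos: [0.4, -0.3579, 0.3136]
ee_rot: [-3.14, 0.002, -0.001]
force: [1.8, -0.6, -6.4]
width: 0.0356
```

>>> step_arm --commands "0 0 40 0 0 0; 0 0 40 0 0 0; 0 0 40 0 0 0; 0 0 0 0 0 0"

```text
t: 7.78
eef_pos: [0.3984, -0.3555, 0.1921]
ee_rot: [-3.137, 0.009, -0.002]
force: [-1.0, -0.0, -6.2]
width: 0.0358
```

```bash
python3 - <<'E'
from h import *
go(0.401,-0.357,0.038,0.0)
st=get_state();d=grab_frame("wrist"); save(d,"w4")
print(wproj(d,[.401,-.357,.004],st))
E
```

```text
t 7.78 pos [ 0.3984 -0.3555  0.1921] rot [-3.137e+00  9.000e-03 -2.000e-03] w 0.0358 F [-1.  -0.  -6.2]
 shift(tool now) [  3.9   2.3 154. ]  turn [-0.005  0.009 -0.002]  shift in turned axes [  2.6   1.5 154.1] q [-0.36  0.18 -0.38 -0.   -1.02  1.93]
[319.87821927 184.06077084]
```

View pics/w4.png

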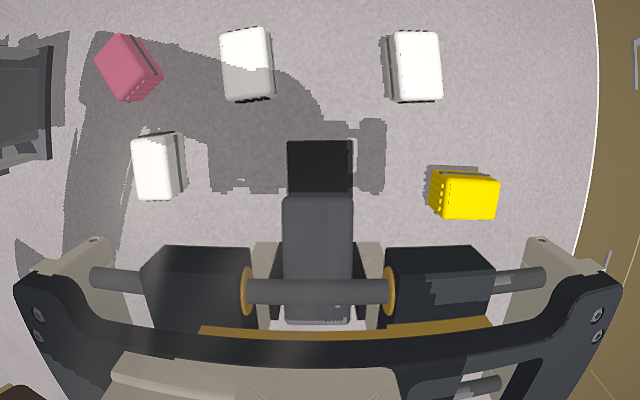

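>>> step_arm --commands "2 1.5 40 0 0 0; 0 0 40 0 0 0; 0 0 40 0 0 0; 0 0 20 0 0 0; 0 0 8 0 0 0; 0 0 3 0 0 0; 0 0 0 0 0 0"

```text
t: 8.7
eef_pos: [0.4032, -0.359, 0.0483]
ee_rot: [3.141, 0.001, -0.0]
force: [-7.8, 1.2, 5.4]
width: 0.0359
```

```bash
python3 - <<'E'
from h import *
go(0.401,-0.357,0.0375,0.0)
E
```

```text
t 8.7 pos [ 0.4032 -0.359   0.0483] rot [ 3.141e+00  1.000e-03 -0.000e+00] w 0.0359 F [-7.8  1.2  5.4]
 shift(tool now) [-2.2 -2.  10.8]  turn [ 0.001  0.001 -0.   ]  shift in turned axes [-2.2 -2.  10.8] q [-0.36  0.36 -0.53  0.   -0.68  1.93]
```

```bash
python3 - <<'E'
from h import *
go(0.401,-0.357,0.0375,0.0)
d=grab_frame("wrist"); save(d,"w5")
s=grab_frame("scene"); save(s,"s5",(180,120,340,240),5)
E
```

```text
t 8.7 pos [ 0.4032 -0.359   0.0483] rot [ 3.141e+00  1.000e-03 -0.000e+00] w 0.0359 F [-7.8  1.2  5.4]
 shift(tool now) [-2.2 -2.  10.8]  turn [ 0.001  0.001 -0.   ]  shift in turned axes [-2.2 -2.  10.8] q [-0.36  0.36 -0.53  0.   -0.68  1.93]
```

View pics/w5.png

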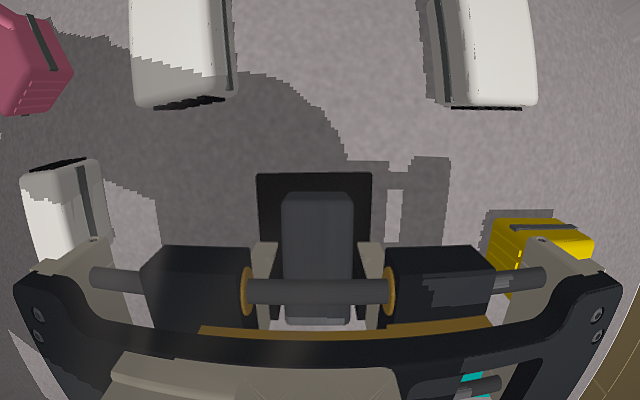

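View pics/s5.png

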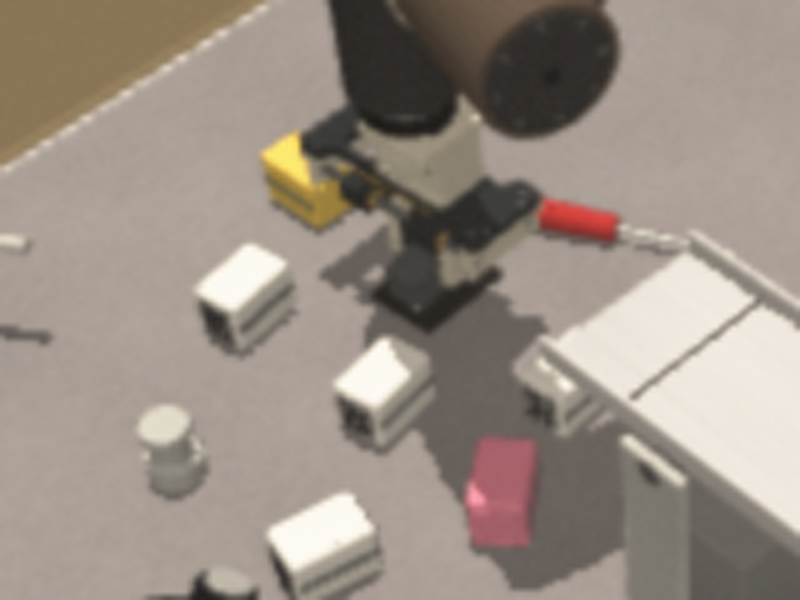

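>>> step_arm --commands "0 0 2 0 0 0; 0 0 2 0 0 0; 0 0 0 0 0 0"

```text
t: 9.18
eef_pos: [0.4024, -0.3592, 0.045]
ee_rot: [3.141, 0.001, -0.0]
force: [-14.4, 2.9, 17.0]
width: 0.0356
```

>>> step_arm --commands "0 0 -1 0 0 0; 0 0 0 0 0 0; 0 0 0 0 0 0; 0 0 0 0 0 0" --jaw 65

```text
t: 9.68
eef_pos: [0.4042, -0.3588, 0.0428]
ee_rot: [3.141, -0.001, -0.001]
force: [-0.1, -0.6, -0.4]
width: 0.0644
```

>>> step_arm --commands "0 0 -40 0 0 0; 0 0 -60 0 0 0; 0 0 -60 0 0 0; 0 0 -60 0 0 0; 0 0 0 0 0 0"

```text
t: 10.3
eef_pos: [0.4059, -0.36, 0.2681]
ee_rot: [3.137, -0.008, -0.0]
force: [0.2, 0.9, -0.3]
width: 0.0648
```

```bash
python3 - <<'E'
from h import *
go(0.5205,-0.447,0.2,0.0)
st=get_state();d=grab_frame("wrist"); save(d,"w6"); 
for k in ("bar_center","filter0_center","mat_top"): print(k,[(np.round(a["pixel"],1).tolist(),round(a["conf"],2)) for a in recognise(d,k)])
def wz(px,z):
    o,v=wray(d,px,st); return o+v*(z-o[2])/v[2]
for a in recognise(d,"bar_center"): print(wz(a["pixel"],.03))
for a in recognise(d,"filter0_center"): print(wz(a["pixel"],.04))
E
```

```text
t 10.3 pos [ 0.4059 -0.36    0.2681] rot [ 3.137 -0.008 -0.   ] w 0.0648 F [ 0.2  0.9 -0.3]
 shift(tool now) [114.   86.7  69.5]  turn [ 0.005 -0.008 -0.   ]  shift in turned axes [114.6  87.   68.1] q [-0.36  0.12 -0.26  0.   -1.17  1.93]
bar_center [([315.0, 179.7], 0.87)]
filter0_center [([196.5, 8.6], 0.59)]
mat_top [([423.8, 244.6], 0.96), ([296.6, 169.0], 0.64)]
[ 0.40588968 -0.3579702   0.03      ]
[ 0.62682459 -0.21294866  0.04      ]
```

View pics/w6.png

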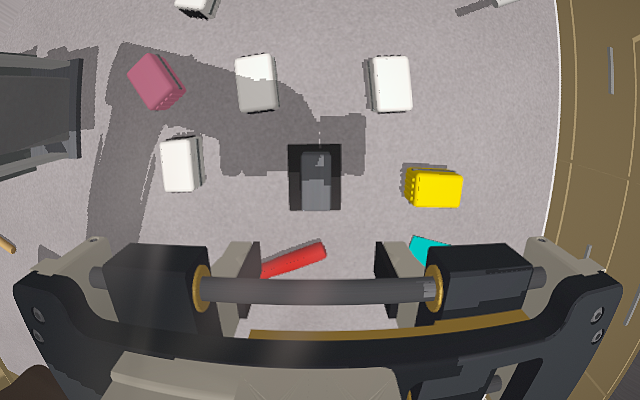

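Bar lies flat on the black mat at (315,181). Next is the filter at wrist px (391,83).

>>> step_arm --commands "39 29 23 0 0 0; 39 29 23 0 0 0; 36 29 22 0 0 0; 0 0 0 0 0 0" --jaw 80

```text
t: 11.1
eef_pos: [0.5178, -0.4463, 0.1884]
ee_rot: [-3.138, 0.008, -0.002]
force: [-1.7, 0.2, 0.0]
width: 0.0795
```

```bash
cat >> h.py <<'E'
def wz(d,st,px,z):
    o,v=wray(d,px,st); return o+v*(z-o[2])/v[2]
E
python3 - <<'E'
from h import *
go(0.5205,-0.447,0.055,0.0)
st=get_state();d=grab_frame("wrist"); save(d,"w7"); 
print([(np.round(a["pixel"],1).tolist(),round(a["conf"],2)) for a in recognise(d,"filter0_center")])
E
```

```text
t 11.1 pos [ 0.5178 -0.4463  0.1884] rot [-3.138e+00  8.000e-03 -2.000e-03] w 0.0795 F [-1.7  0.2  0. ]
 shift(tool now) [  3.7   1.2 133.3]  turn [-0.004  0.008 -0.002]  shift in turned axes [  2.7   0.7 133.4] q [-0.43  0.42 -0.04 -0.   -1.12  2.  ]
[([251.4, 309.5], 0.73), ([105.6, 72.2], 0.64)]
```

View pics/w7.png

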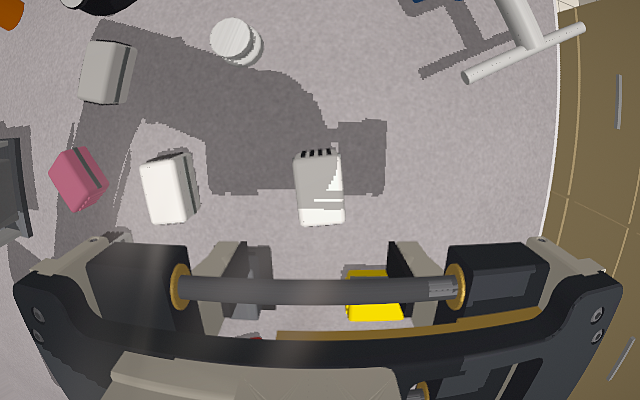

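```bash
cat >> h.py <<'E'
def face(d,st,cs,z):
    """corners order: far-left, far-right, near-right, near-left in wrist picture"""
    P=np.array([wz(d,st,c,z) for c in cs]); m=P.mean(0)
    u=(P[0]+P[1]-P[2]-P[3]); yaw=np.arctan2(u[1],u[0])
    sd=[round(np.linalg.norm(P[i]-P[(i+1)%4])*1000) for i in range(4)]
    print("centre",m.round(4),"yaw",round(float(yaw),3),"sides",sd); return m,yaw
E
python3 - <<'E'
from h import *
st=get_state();d=grab_frame("wrist")
m,y=face(d,st,[(295,160),(342,158),(346,224),(301,227)],.05); go(m[0],m[1],.05,y)
E
```

```text
centre [ 0.5229 -0.4485  0.05  ] yaw 0.076 sides [42, 63, 43, 64]
t 11.25 pos [ 0.5171 -0.4455  0.1937] rot [-3.141e+00  2.000e-03 -1.000e-03] w 0.0799 F [-1.2  0.1  1.2]
 shift(tool now) [  6.    3.1 143.7]  turn [-0.001  0.002 -0.076]  shift in turned axes [  5.6   3.5 143.7] q [-0.43  0.41 -0.05  0.   -1.12  2.  ]
```

>>> step_arm --commands "0 0 0 0 0 -0.076; 5.5 3.5 40 0 0 0; 0 0 45 0 0 0; 0 0 40 0 0 0; 0 0 20 0 0 0; 0 0 0 0 0 0"

```text
t: 12.0
eef_pos: [0.5228, -0.4485, 0.0495]
ee_rot: [-3.141, 0.001, 0.075]
force: [-0.2, -0.3, 0.5]
width: 0.0797
```

>>> step_arm --commands "0 0 0 0 0 0; 0 0 0 0 0 0; 0 0 0 0 0 0; 0 0 0 0 0 0; 0 0 0 0 0 0" --jaw 30 --grip_force 25

```text
t: 12.62
eef_pos: [0.5236, -0.4488, 0.0501]
ee_rot: [3.141, -0.0, 0.075]
force: [-0.5, 2.5, 4.7]
width: 0.0459
```

>>> step_arm --commands "0 0 -40 0 0 0; 0 0 -60 0 0 0; 0 0 -60 0 0 0; 0 0 -60 0 0 0; 0 0 -60 0 0 0; 0 0 -60 0 0 0"

```text
t: 13.38
eef_pos: [0.5229, -0.4485, 0.3908]
ee_rot: [-3.141, 0.001, 0.075]
force: [1.5, -1.2, -2.6]
width: 0.0458
```

```bash
python3 - <<'E'
from h import *
x,y=S2W(0,.045);print(x,y); go(x,y,.37,SY)
st=get_state();d=grab_frame("wrist"); save(d,"w8"); 
E
```

```text
0.5313520858575611 0.10190803703613271
t 13.38 pos [ 0.5229 -0.4485  0.3908] rot [-3.141e+00  1.000e-03  7.500e-02] w 0.0458 F [ 1.5 -1.2 -2.6]
 shift(tool now) [  49.7 -548.2   21.3]  turn [-0.001  0.001  0.167]  shift in turned axes [ -42.4 -548.8   20.8] q [-0.43  0.34  0.29 -0.   -1.52  2.07]
```

View pics/w8.png

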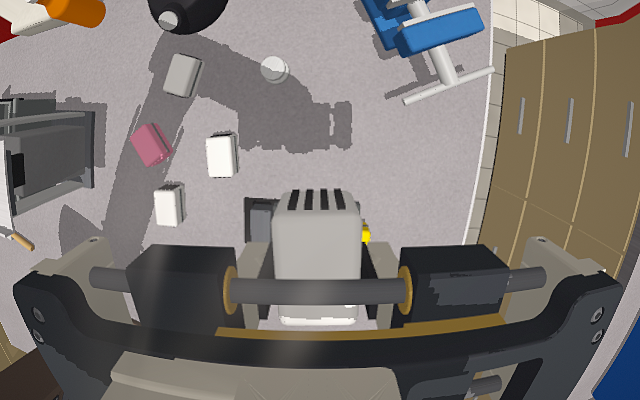

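>>> step_arm --commands "0 0 0 0 0 0.167; -4.2 -55 0 0 0 0; -4.2 -55 0 0 0 0; -4.2 -55 0 0 0 0; -4.2 -55 0 0 0 0; -4.2 -55 0 0 0 0; -4.2 -55 0 0 0 0; -4.2 -55 0 0 0 0"

```text
t: 14.42
eef_pos: [0.5288, -0.061, 0.3888]
ee_rot: [-3.141, 0.001, -0.092]
force: [1.2, 0.1, -2.3]
width: 0.0456
```

>>> step_arm --commands "-4.2 -55 0 0 0 0; -4.2 -55 0 0 0 0; -4.2 -50 0 0 0 0; 0 0 20 0 0 0; 0 0 0 0 0 0"

```text
t: 15.05
eef_pos: [0.5304, 0.0981, 0.3673]
ee_rot: [3.14, 0.004, -0.091]
force: [-0.5, -0.9, -2.6]
width: 0.0458
```

```bash
python3 - <<'E'
from h import *
x,y=S2W(0,.045);go(x,y,.327,SY)
st=get_state();d=grab_frame("wrist"); save(d,"w9"); print(W2S(*st["eef_pos"][:2]))
E
```

```text
t 15.05 pos [0.5304 0.0981 0.3673] rot [ 3.14   0.004 -0.091] w 0.0458 F [-0.5 -0.9 -2.6]
 shift(tool now) [ 0.7 -4.  40.3]  turn [0.002 0.004 0.002]  shift in turned axes [ 0.6 -3.9 40.3] q [ 0.55  0.08 -0.09 -0.   -1.41  0.93]
[-0.0005821   0.04108494]
```

View pics/w9.png

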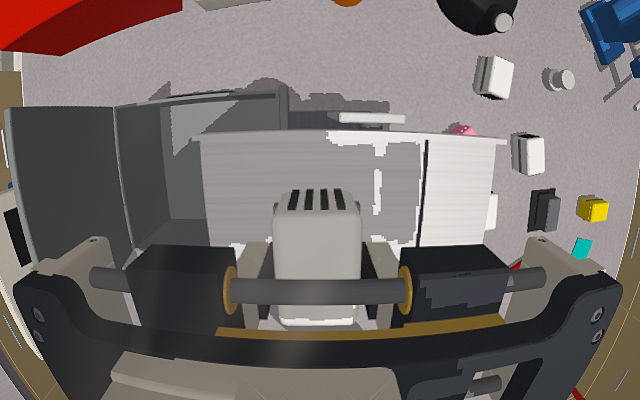

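>>> step_arm --commands "0.5 -3.5 20 0 0 0; 0 0 14 0 0 0; 0 0 5 0 0 0; 0 0 0 0 0 0"

```text
t: 15.6
eef_pos: [0.5324, 0.1007, 0.3307]
ee_rot: [3.141, -0.0, -0.092]
force: [0.5, -0.2, -3.4]
width: 0.0459
```

>>> step_arm --commands "0 0 0 0 0 0; 0 0 -10 0 0 0; 0 0 -60 0 0 0; 0 0 -50 0 0 0; 0 0 0 0 0 0" --jaw 80

```text
t: 16.23
eef_pos: [0.5336, 0.1011, 0.4567]
ee_rot: [-3.138, -0.009, -0.092]
force: [0.5, -0.2, -0.5]
width: 0.08
```

```bash
python3 - <<'E'
from h import *
go(0.5208,-0.2887,.45,0.05)
st=get_state();d=grab_frame("wrist"); save(d,"w10");s=grab_frame("scene");save(s,"s10",(220,120,460,340),2.7)
E
```

```text
t 16.23 pos [0.5336 0.1011 0.4567] rot [-3.138 -0.009 -0.092] w 0.08 F [ 0.5 -0.2 -0.5]
 shift(tool now) [ 22.9 389.4   5.4]  turn [-0.003 -0.009 -0.142]  shift in turned axes [-32.3 388.7   6.7] q [ 0.55  0.07  0.09  0.   -1.58  0.93]
```

View pics/w10.png

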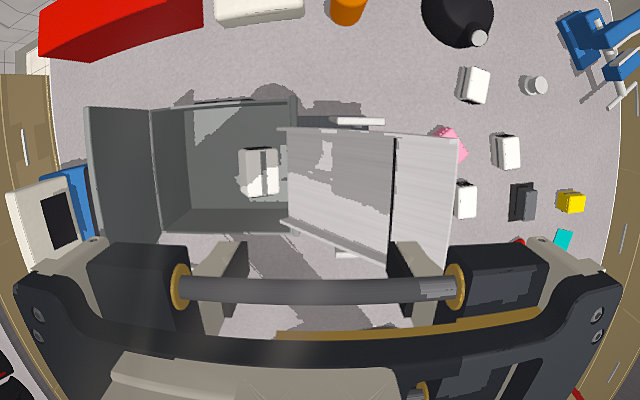

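View pics/s10.png

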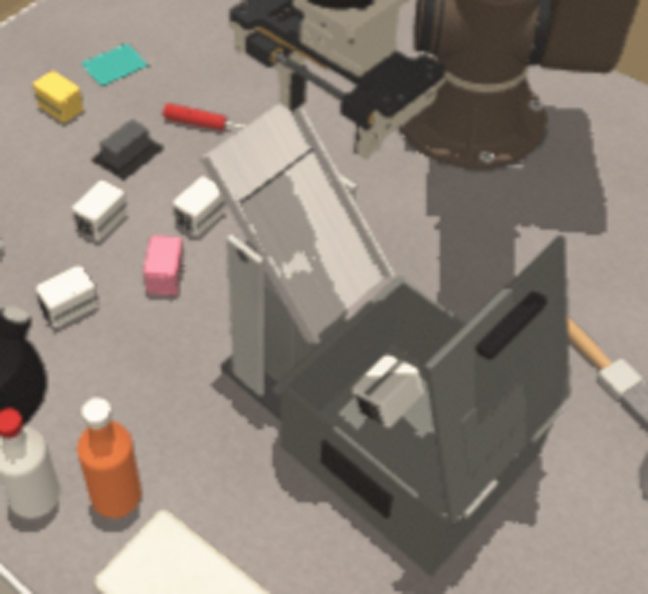

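The first cassette is in the bin and the tray is swinging back. Next is filter b.

>>> step_arm --commands "0 0 0 0 0 -0.142; -4.6 55.5 0 0 0 0; -4.6 55.5 0 0 0 0; -4.6 55.5 0 0 0 0; -4.6 55.5 0 0 0 0; -4.6 55.5 0 0 0 0; -4.6 55.5 0 0 0 0; -4.6 55.5 0 0 0 0"

```text
t: 17.32
eef_pos: [0.519, -0.2902, 0.45]
ee_rot: [-3.141, 0.001, 0.05]
force: [0.9, 0.3, 0.6]
width: 0.0802
```

>>> step_arm --commands "0 0 60 0 0 0; 0 0 60 0 0 0; 0 0 60 0 0 0; 0 0 60 0 0 0; 0 0 15 0 0 0; 0 0 0 0 0 0"

```text
t: 18.08
eef_pos: [0.5198, -0.2887, 0.1958]
ee_rot: [3.141, 0.001, 0.051]
force: [0.4, -0.3, 0.7]
width: 0.0801
```

```bash
python3 - <<'E'
from h import *
go(0.5208,-0.2887,.05,0.05)
st=get_state();d=grab_frame("wrist"); save(d,"w11");
E
```

```text
t 18.07 pos [ 0.5198 -0.2887  0.1958] rot [3.141e+00 1.000e-03 5.100e-02] w 0.0801 F [ 0.4 -0.3  0.7]
 shift(tool now) [  1.2   0.  145.8]  turn [0.    0.001 0.001]  shift in turned axes [1.000e+00 1.000e-01 1.458e+02] q [-0.18  0.27 -0.25  0.   -1.05  1.8 ]
```

View pics/w11.png

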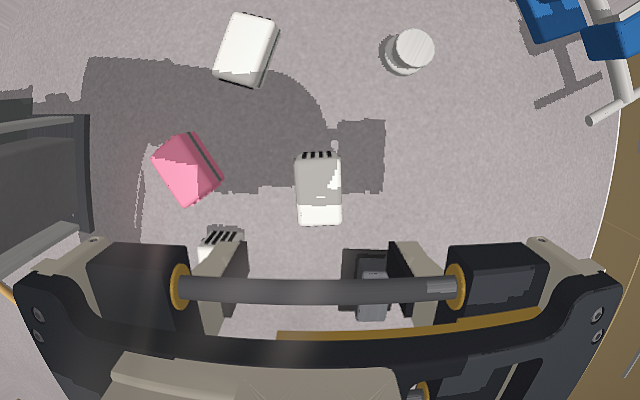

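```bash
python3 - <<'E'
from h import *
st=get_state();d=grab_frame("wrist")
m,y=face(d,st,[(295,160),(340,160),(342,224),(299,226)],.05); go(m[0],m[1],.05,y)
E
```

```text
centre [ 0.5258 -0.2902  0.05  ] yaw 0.098 sides [41, 62, 42, 64]
t 18.18 pos [ 0.5211 -0.289   0.198 ] rot [ 3.14e+00 -3.00e-03  5.10e-02] w 0.0801 F [ 0.8 -0.   1. ]
 shift(tool now) [  4.2   1.2 148.1]  turn [ 0.002 -0.003 -0.047]  shift in turned axes [  4.6   1.6 148. ] q [-0.18  0.27 -0.25  0.   -1.05  1.8 ]
```

>>> step_arm --commands "0 0 0 0 0 -0.047; 4 1.5 45 0 0 0; 0 0 45 0 0 0; 0 0 40 0 0 0; 0 0 16 0 0 0; 0 0 0 0 0 0"

```text
t: 18.92
eef_pos: [0.5245, -0.2898, 0.0503]
ee_rot: [3.141, -0.0, 0.098]
force: [0.1, 0.2, 0.5]
width: 0.0802
```

>>> step_arm --commands "0 0 0 0 0 0; 0 0 0 0 0 0; 0 0 0 0 0 0; 0 0 0 0 0 0; 0 0 0 0 0 0" --jaw 30

```text
t: 19.55
eef_pos: [0.524, -0.2896, 0.05]
ee_rot: [3.141, -0.0, 0.097]
force: [-1.8, 1.1, 4.4]
width: 0.0458
```

>>> step_arm --commands "0 0 -40 0 0 0; 0 0 -60 0 0 0; 0 0 -60 0 0 0; 0 0 -60 0 0 0; 0 0 -60 0 0 0; 0 0 -60 0 0 0"

```text
t: 20.3
eef_pos: [0.5232, -0.2892, 0.3911]
ee_rot: [-3.141, 0.001, 0.097]
force: [1.9, -0.8, -2.1]
width: 0.0457
```

```bash
python3 - <<'E'
from h import *
x,y=S2W(0,.045); go(x,y,.37,SY)
st=get_state();d=grab_frame("wrist"); save(d,"w12"); 
E
```

```text
t 20.3 pos [ 0.5232 -0.2892  0.3911] rot [-3.141e+00  1.000e-03  9.700e-02] w 0.0457 F [ 1.9 -0.8 -2.1]
 shift(tool now) [  46.1 -388.5   21.3]  turn [-0.001  0.001  0.19 ]  shift in turned axes [ -28.  -390.2   21.1] q [-0.18  0.18  0.07 -0.   -1.47  1.85]
```

View pics/w12.png

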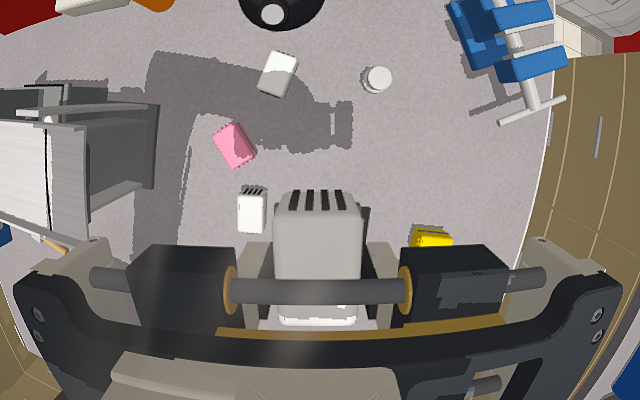

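>>> step_arm --commands "0 0 0 0 0 0.095; 0 0 0 0 0 0.095; -4 -55.5 0 0 0 0; -4 -55.5 0 0 0 0; -4 -55.5 0 0 0 0; -4 -55.5 0 0 0 0; -4 -55.5 0 0 0 0; -4 -55.5 0 0 0 0"

```text
t: 21.35
eef_pos: [0.5301, 0.046, 0.3889]
ee_rot: [-3.142, 0.001, -0.093]
force: [1.2, -0.0, -1.3]
width: 0.0454
```

>>> step_arm --commands "-4 -55.5 0 0 0 0; 0 0 25 0 0 0; 0 0 20 0 0 0; 0 0 0 0 0 0"

```text
t: 21.85
eef_pos: [0.5308, 0.0997, 0.3424]
ee_rot: [3.14, 0.004, -0.093]
force: [-0.2, -0.1, -1.8]
width: 0.0458
```

```bash
python3 - <<'E'
from h import *
x,y=S2W(0,.045);go(x,y,.328,SY)
st=get_state();d=grab_frame("wrist"); save(d,"w13"); print(W2S(*st["eef_pos"][:2]))
E
```

```text
t 21.85 pos [0.5308 0.0997 0.3424] rot [ 3.14   0.004 -0.093] w 0.0458 F [-0.2 -0.1 -1.8]
 shift(tool now) [ 0.4 -2.2 14.4]  turn [ 0.002  0.004 -0.   ]  shift in turned axes [ 0.3 -2.2 14.4] q [ 0.55  0.09 -0.13 -0.   -1.35  0.93]
[-0.00032781  0.04279932]
```

View pics/w13.png

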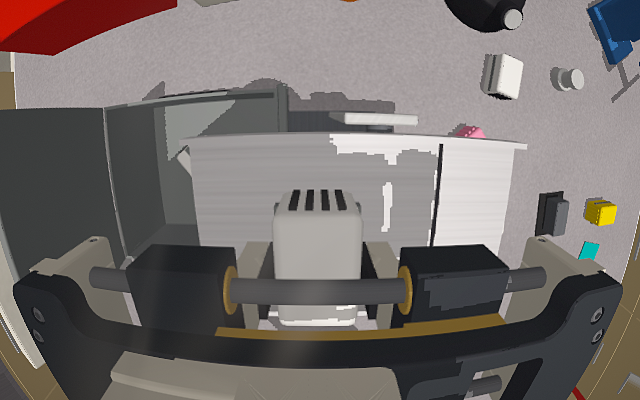

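>>> step_arm --commands "0 -2 11 0 0 0; 0 0 3 0 0 0; 0 0 0 0 0 0"

```text
t: 22.28
eef_pos: [0.5321, 0.1017, 0.3305]
ee_rot: [3.141, 0.0, -0.093]
force: [-0.1, 0.4, -0.9]
width: 0.0459
```

>>> step_arm --commands "0 0 0 0 0 0; 0 0 -10 0 0 0; 0 0 -60 0 0 0; 0 0 -50 0 0 0; 0 0 0 0 0 0" --jaw 80

```text
t: 22.9
eef_pos: [0.5334, 0.1018, 0.4565]
ee_rot: [-3.138, -0.008, -0.093]
force: [0.2, 0.2, -1.3]
width: 0.0796
```

```bash
python3 - <<'E'
from h import *
go(0.4256,-0.186,.45,0.0)
st=get_state();d=grab_frame("wrist"); save(d,"w14");
E
```

```text
t 22.9 pos [0.5334 0.1018 0.4565] rot [-3.138 -0.008 -0.093] w 0.0796 F [ 0.2  0.2 -1.3]
 shift(tool now) [-80.7 296.6   4.6]  turn [-0.003 -0.009 -0.093]  shift in turned axes [-107.8  287.8    6.5] q [ 0.55  0.07  0.09  0.   -1.58  0.93]
```

View pics/w14.png

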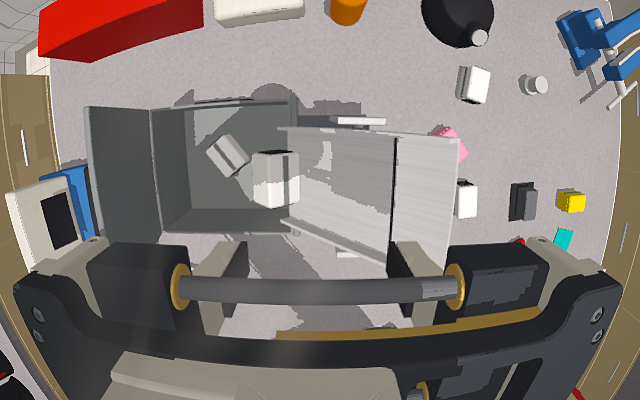

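>>> step_arm --commands "0 0 0 0 0 -0.093; -18 48 0 0 0 0; -18 48 0 0 0 0; -18 48 0 0 0 0; -18 48 0 0 0 0; -18 48 0 0 0 0; -18 48 0 0 0 0; 0 0 60 0 0 0"

```text
t: 23.95
eef_pos: [0.4246, -0.1893, 0.3934]
ee_rot: [3.14, -0.008, -0.004]
force: [1.1, 0.3, -0.6]
width: 0.0801
```

>>> step_arm --commands "0 0 60 0 0 0; 0 0 60 0 0 0; 0 0 60 0 0 0; 0 0 10 0 0 0; 0 0 0 0 0 0"

```text
t: 24.58
eef_pos: [0.4248, -0.1864, 0.2016]
ee_rot: [3.141, 0.0, 0.001]
force: [0.7, 0.5, -0.3]
width: 0.0798
```

```bash
python3 - <<'E'
from h import *
go(0.4256,-0.186,.05,0.0)
st=get_state();d=grab_frame("wrist"); save(d,"w15");s=grab_frame("scene");save(s,"s15",(220,120,460,340),2.7)
E
```

```text
t 24.57 pos [ 0.4248 -0.1864  0.2016] rot [3.141e+00 0.000e+00 1.000e-03] w 0.0798 F [ 0.7  0.5 -0.3]
 shift(tool now) [  0.8  -0.6 151.6]  turn [0.001 0.    0.001]  shift in turned axes [  0.8  -0.4 151.6] q [ 0.01  0.05 -0.51  0.   -1.01  1.56]
```

View pics/w15.png

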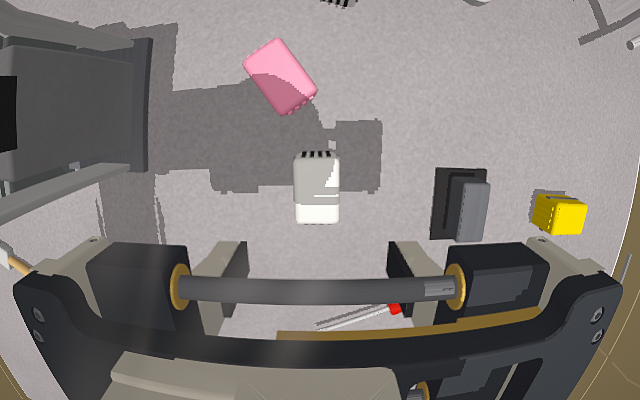

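View pics/s15.png

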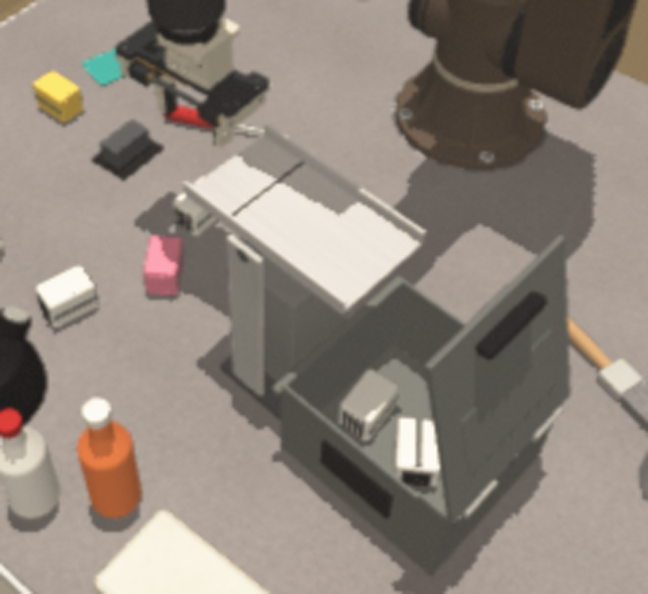

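```bash
python3 - <<'E'
from h import *
st=get_state();d=grab_frame("wrist")
m,y=face(d,st,[(295,159),(339,158),(338,223),(295,223)],.05); go(m[0],m[1],.05,y)
E
```

```text
centre [ 0.4314 -0.1856  0.05  ] yaw -0.006 sides [41, 64, 42, 63]
t 24.73 pos [ 0.4257 -0.1863  0.2029] rot [ 3.141e+00 -4.000e-03  1.000e-03] w 0.0804 F [ 0.6 -0.5  0.7]
 shift(tool now) [  5.1  -0.7 152.9]  turn [ 0.001 -0.004  0.007]  shift in turned axes [  5.7  -0.7 152.9] q [ 0.01  0.05 -0.51  0.   -1.01  1.56]
```

>>> step_arm --commands "5 0 45 0 0 0; 0 0 45 0 0 0; 0 0 40 0 0 0; 0 0 21 0 0 0; 0 0 0 0 0 0"

```text
t: 25.35
eef_pos: [0.4295, -0.1862, 0.0496]
ee_rot: [3.141, 0.001, 0.0]
force: [1.1, -0.4, 0.8]
width: 0.0801
```

>>> step_arm --commands "0 0 0 0 0 0; 0 0 0 0 0 0; 0 0 0 0 0 0; 0 0 0 0 0 0; 0 0 0 0 0 0" --jaw 30

```text
t: 25.98
eef_pos: [0.4294, -0.1862, 0.0501]
ee_rot: [3.142, -0.001, 0.0]
force: [-1.0, 1.3, 6.4]
width: 0.0459
```

>>> step_arm --commands "0 0 -40 0 0 0; 0 0 -60 0 0 0; 0 0 -60 0 0 0; 0 0 -60 0 0 0; 0 0 -60 0 0 0; 0 0 -60 0 0 0; 0 0 0 0 0 0"

```text
t: 26.85
eef_pos: [0.4305, -0.1866, 0.3941]
ee_rot: [3.141, -0.008, 0.0]
force: [-0.5, -0.0, -3.9]
width: 0.0457
```

```bash
python3 - <<'E'
from h import *
x,y=S2W(0,.045); go(x,y,.37,SY)
st=get_state();d=grab_frame("wrist"); save(d,"w16"); 
E
```

```text
t 26.85 pos [ 0.4305 -0.1866  0.3941] rot [ 3.141 -0.008  0.   ] w 0.0457 F [-0.5 -0.  -3.9]
 shift(tool now) [ 100.7 -288.5   24.6]  turn [ 0.001 -0.008  0.093]  shift in turned axes [  73.8 -296.6   24.1] q [ 0.01 -0.06 -0.17  0.   -1.45  1.56]
```

View pics/w16.png

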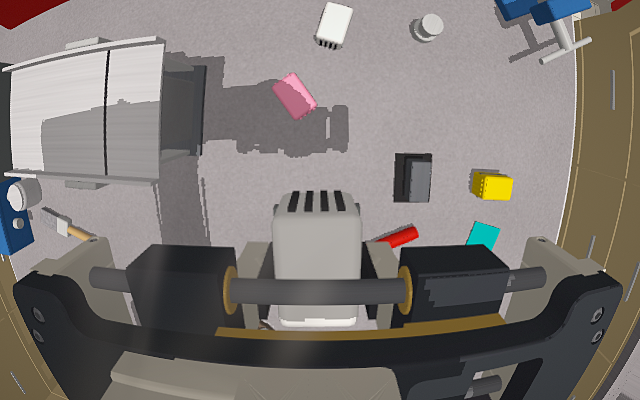

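>>> step_arm --commands "0 0 0 0 0 0.093; 12.3 -49.4 0 0 0 0; 12.3 -49.4 0 0 0 0; 12.3 -49.4 0 0 0 0; 12.3 -49.4 0 0 0 0; 12.3 -49.4 0 0 0 0; 12.3 -49.4 0 0 0 0; 0 0 20 0 0 0"

```text
t: 27.9
eef_pos: [0.5307, 0.1052, 0.3671]
ee_rot: [3.141, 0.002, -0.09]
force: [-0.3, -0.1, -3.1]
width: 0.0459
```

>>> step_arm --commands "0 0 25 0 0 0; 0 0 0 0 0 0"

```text
t: 28.15
eef_pos: [0.5284, 0.1018, 0.3407]
ee_rot: [3.138, 0.007, -0.093]
force: [-0.7, 0.2, -1.0]
width: 0.046
```

```bash
python3 - <<'E'
from h import *
x,y=S2W(0,.045);go(x,y,.328,SY)
st=get_state();d=grab_frame("wrist"); save(d,"w17"); print(W2S(*st["eef_pos"][:2]))
E
```

```text
t 28.15 pos [0.5284 0.1018 0.3407] rot [ 3.138  0.007 -0.093] w 0.046 F [-0.7  0.2 -1. ]
 shift(tool now) [ 3.  -0.5 12.7]  turn [ 0.003  0.007 -0.   ]  shift in turned axes [ 2.9 -0.4 12.7] q [ 0.55  0.09 -0.14 -0.   -1.35  0.92]
[-0.00293985  0.04457188]
```

View pics/w17.png

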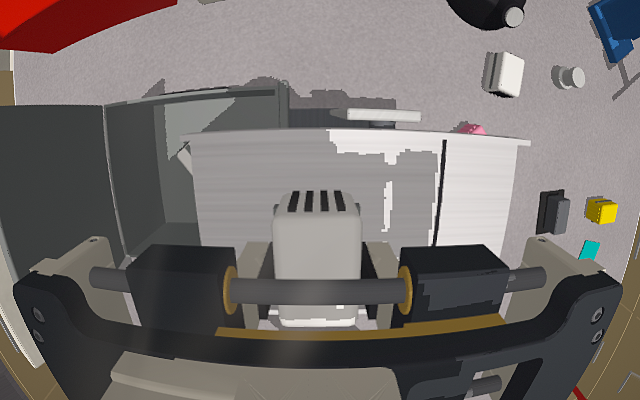

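>>> step_arm --commands "0 0 10 0 0 0; 0 0 3 0 0 0; 0 0 0 0 0 0"

```text
t: 28.58
eef_pos: [0.5301, 0.1019, 0.3316]
ee_rot: [3.142, -0.0, -0.093]
force: [-0.8, 0.1, -2.3]
width: 0.0462
```

>>> step_arm --commands "0 0 0 0 0 0; 0 0 -10 0 0 0; 0 0 -60 0 0 0; 0 0 -50 0 0 0; 0 0 0 0 0 0" --jaw 80

```text
t: 29.2
eef_pos: [0.5314, 0.102, 0.4575]
ee_rot: [-3.138, -0.008, -0.093]
force: [0.9, -0.1, -2.3]
width: 0.0794
```

```bash
python3 - <<'E'
from h import *
go(0.6538,-0.2126,.45,-0.24)
st=get_state();d=grab_frame("wrist"); save(d,"w18");
E
```

```text
t 29.2 pos [0.5314 0.102  0.4575] rot [-3.138 -0.008 -0.093] w 0.0794 F [ 0.9 -0.1 -2.3]
 shift(tool now) [151.  302.    7.6]  turn [-0.005 -0.008  0.147]  shift in turned axes [193.7 276.5   7.5] q [ 0.55  0.06  0.09  0.   -1.59  0.92]
```

View pics/w18.png

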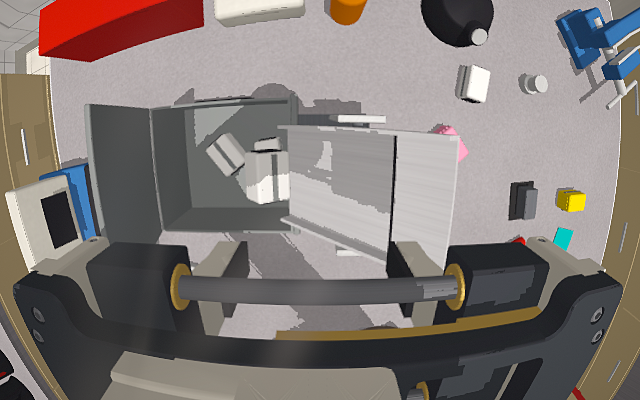

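>>> step_arm --commands "0 0 0 0 0 0.147; 32.3 46 0 0 0 0; 32.3 46 0 0 0 0; 32.3 46 0 0 0 0; 32.3 46 0 0 0 0; 32.3 46 0 0 0 0; 32.3 46 0 0 0 0; 0 0 60 0 0 0"

```text
t: 30.25
eef_pos: [0.6556, -0.2164, 0.394]
ee_rot: [3.141, -0.008, -0.244]
force: [1.4, 1.1, -1.3]
width: 0.0804
```

>>> step_arm --commands "0 0 60 0 0 0; 0 0 60 0 0 0; 0 0 60 0 0 0; 0 0 10 0 0 0; 0 0 0 0 0 0"

```text
t: 30.88
eef_pos: [0.6534, -0.2123, 0.2026]
ee_rot: [3.141, -0.0, -0.239]
force: [0.3, 0.4, 1.7]
width: 0.08
```

```bash
python3 - <<'E'
from h import *
go(0.6538,-0.2126,.05,-0.24)
st=get_state();d=grab_frame("wrist"); save(d,"w19");s=grab_frame("scene");save(s,"s19",(220,120,460,340),2.7)
E
```

```text
t 30.88 pos [ 0.6534 -0.2123  0.2026] rot [ 3.141 -0.    -0.239] w 0.08 F [0.3 0.4 1.7]
 shift(tool now) [4.000e-01 1.000e-01 1.526e+02]  turn [ 0.001 -0.     0.001]  shift in turned axes [  0.5   0.2 152.6] q [-0.03  0.41 -0.03  0.   -1.14  1.36]
```

View pics/w19.png

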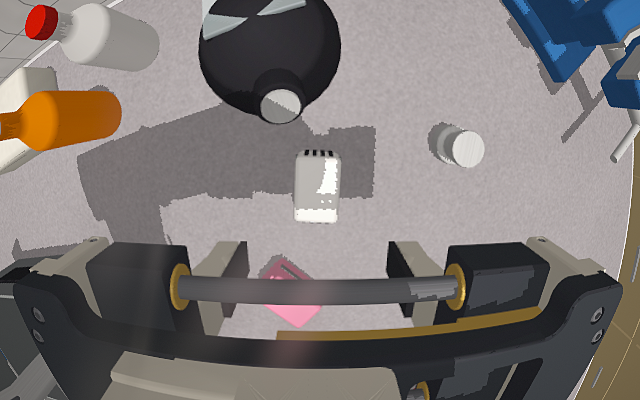

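View pics/s19.png

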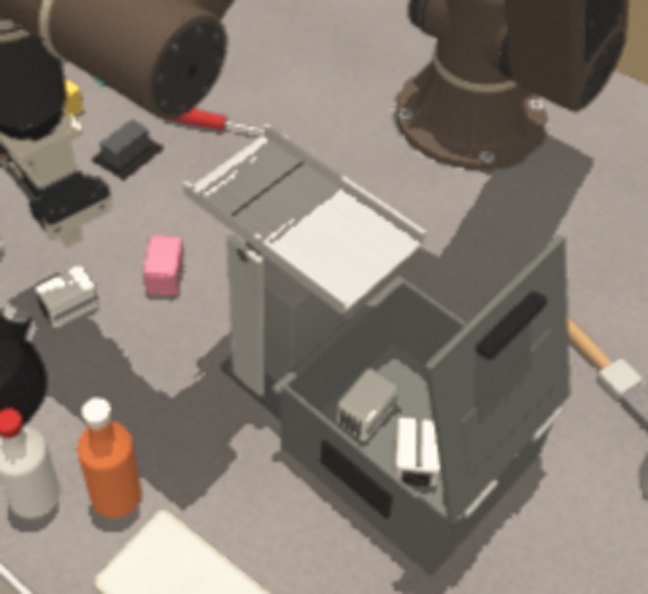

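```bash
python3 - <<'E'
from h import *
st=get_state();d=grab_frame("wrist")
m,y=face(d,st,[(296,158),(339,158),(338,222),(296,223)],.05); go(m[0],m[1],.05,y)
for z in (.05,.1,.15): print(wz(d,st,(281,110),z))
a=wray(d,(281,105),st); t=grab_frame("top"); save(t,"t19",(340,70,440,200),5)
print(proj(t,wz(d,st,(281,105),.05)),proj(t,wz(d,st,(281,105),.1)),proj(t,wz(d,st,(281,105),.15)))
E
```

```text
centre [ 0.66   -0.2133  0.05  ] yaw -0.246 sides [40, 64, 42, 65]
t 31.02 pos [ 0.6543 -0.2123  0.2047] rot [-3.141 -0.005 -0.239] w 0.0801 F [-0.6  0.3 -0.3]
 shift(tool now) [  5.1  -0.3 154.8]  turn [-0.    -0.005  0.006]  shift in turned axes [  5.8  -0.4 154.7] q [-0.03  0.41 -0.02  0.   -1.14  1.36]
[ 0.74313058 -0.19912115  0.05      ]
[ 0.7410674  -0.20457422  0.1       ]
[ 0.73900421 -0.21002729  0.15      ]
[[373.50117419 120.2088129 ]] [[376.93841674 117.39183774]] [[380.58698365 114.40167274]]
```

View pics/t19.png

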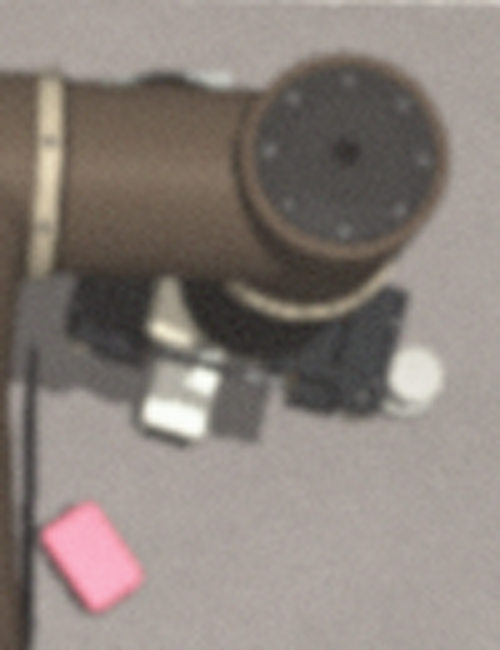

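>>> step_arm --commands "4 0 45 0 0 0; 0 0 45 0 0 0; 0 0 40 0 0 0; 0 0 22 0 0 0; 0 0 0 0 0 0"

```text
t: 31.7
eef_pos: [0.6564, -0.2129, 0.0491]
ee_rot: [3.141, 0.002, -0.24]
force: [0.2, 0.2, 2.0]
width: 0.0802
```

>>> step_arm --commands "0 0 0 0 0 0; 0 0 0 0 0 0; 0 0 0 0 0 0; 0 0 0 0 0 0; 0 0 0 0 0 0" --jaw 30

```text
t: 32.33
eef_pos: [0.657, -0.213, 0.0502]
ee_rot: [-3.142, -0.001, -0.24]
force: [-1.3, 0.8, 5.6]
width: 0.0459
```

>>> step_arm --commands "0 0 -40 0 0 0; 0 0 -60 0 0 0; 0 0 -60 0 0 0; 0 0 -60 0 0 0; 0 0 -60 0 0 0; 0 0 -60 0 0 0; 0 0 0 0 0 0"

```text
t: 33.2
eef_pos: [0.6579, -0.2136, 0.3955]
ee_rot: [-3.141, -0.009, -0.24]
force: [0.4, 0.4, -3.0]
width: 0.0461
```

```bash
python3 - <<'E'
from h import *
x,y=S2W(0,.045); go(x,y,.37,SY)
st=get_state();d=grab_frame("wrist"); save(d,"w20"); 
E
```

```text
t 33.2 pos [ 0.6579 -0.2136  0.3955] rot [-3.141 -0.009 -0.24 ] w 0.0461 F [ 0.4  0.4 -3. ]
 shift(tool now) [-198.1 -276.4   23.8]  turn [ 0.    -0.009 -0.147]  shift in turned axes [-155.1 -302.5   25.5] q [-0.03  0.34  0.3   0.   -1.52  1.36]
```

View pics/w20.png

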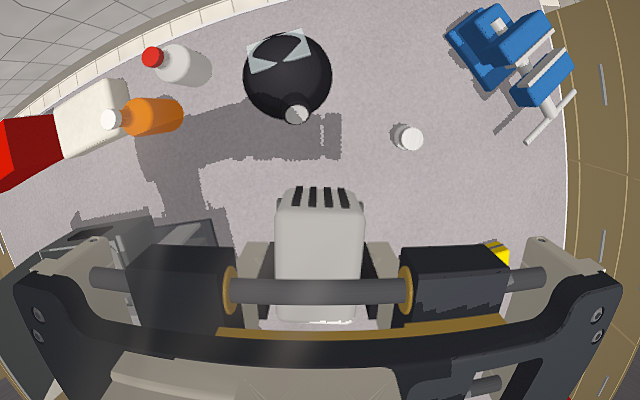

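>>> step_arm --commands "0 0 0 0 0 -0.147; -25.8 -50.4 0 0 0 0; -25.8 -50.4 0 0 0 0; -25.8 -50.4 0 0 0 0; -25.8 -50.4 0 0 0 0; -25.8 -50.4 0 0 0 0; -25.8 -50.4 0 0 0 0; 0 0 20 0 0 0"

```text
t: 34.25
eef_pos: [0.5292, 0.1057, 0.3688]
ee_rot: [-3.141, 0.0, -0.088]
force: [-0.3, -0.6, -2.9]
width: 0.0461
```

>>> step_arm --commands "0 0 25 0 0 0; 0 0 0 0 0 0"

```text
t: 34.5
eef_pos: [0.5288, 0.1022, 0.341]
ee_rot: [3.138, 0.006, -0.093]
force: [0.4, -0.5, -2.8]
width: 0.046
```

```bash
python3 - <<'E'
from h import *
x,y=S2W(0,.045);go(x,y,.328,SY)
st=get_state();d=grab_frame("wrist"); save(d,"w21"); print(W2S(*st["eef_pos"][:2]))
E
```

```text
t 34.5 pos [0.5288 0.1022 0.341 ] rot [ 3.138  0.006 -0.093] w 0.046 F [ 0.4 -0.5 -2.8]
 shift(tool now) [ 2.7 -0.  13. ]  turn [ 0.003  0.006 -0.   ]  shift in turned axes [ 2.6  0.  13. ] q [ 0.55  0.09 -0.14 -0.   -1.35  0.92]
[-0.00260792  0.04502188]
```

View pics/w21.png

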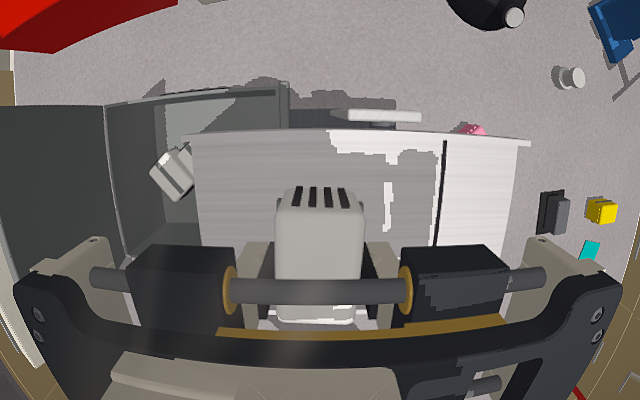

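>>> step_arm --commands "0 0 10 0 0 0; 0 0 3 0 0 0; 0 0 0 0 0 0"

```text
t: 34.92
eef_pos: [0.5306, 0.1023, 0.3315]
ee_rot: [3.141, 0.0, -0.093]
force: [0.2, -0.1, -2.2]
width: 0.0463
```

>>> step_arm --commands "0 0 0 0 0 0; 0 0 -10 0 0 0; 0 0 -60 0 0 0; 0 0 -50 0 0 0; 0 0 0 0 0 0; 0 0 0 0 0 0; 0 0 0 0 0 0; 0 0 0 0 0 0" --jaw 80

```text
t: 35.92
eef_pos: [0.5304, 0.1024, 0.4509]
ee_rot: [3.141, 0.001, -0.093]
force: [-0.4, 0.5, 0.0]
width: 0.0796
```

>>> step_arm --commands "0 0 0 0 0 0; 0 0 0 0 0 0; 0 0 0 0 0 0; 0 0 0 0 0 0; 0 0 0 0 0 0; 0 0 0 0 0 0; 0 0 0 0 0 0; 0 0 0 0 0 0"

```text
t: 36.92
eef_pos: [0.5306, 0.1025, 0.4515]
ee_rot: [3.142, 0.0, -0.093]
force: [0.1, 0.2, -0.0]
width: 0.0801
```

```bash
python3 - <<'E'
from h import *
st=get_state();d=grab_frame("wrist"); save(d,"w22");s=grab_frame("scene");save(s,"s22",(300,180,460,340),4);t=grab_frame("top");save(t,"t22",(100,60,500,280),2)
E
```

```text
(no output)
```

View pics/w22.png

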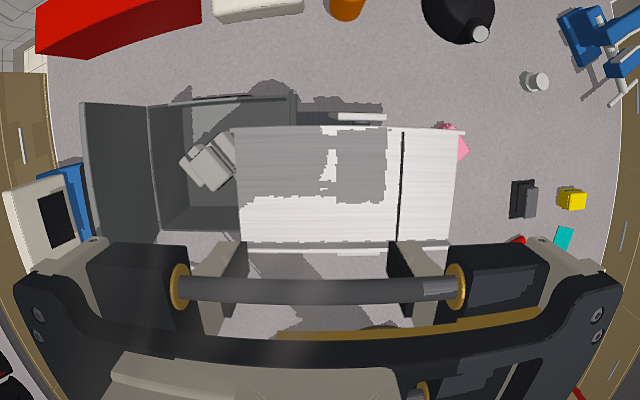

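View pics/s22.png

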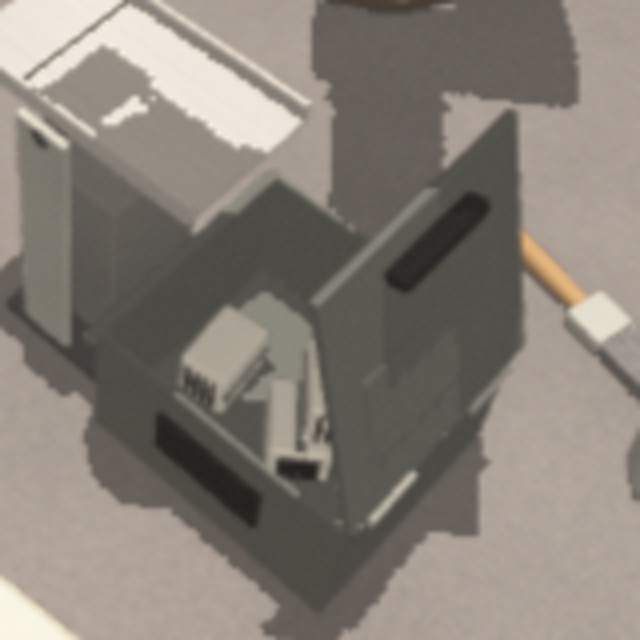

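View pics/t22.png

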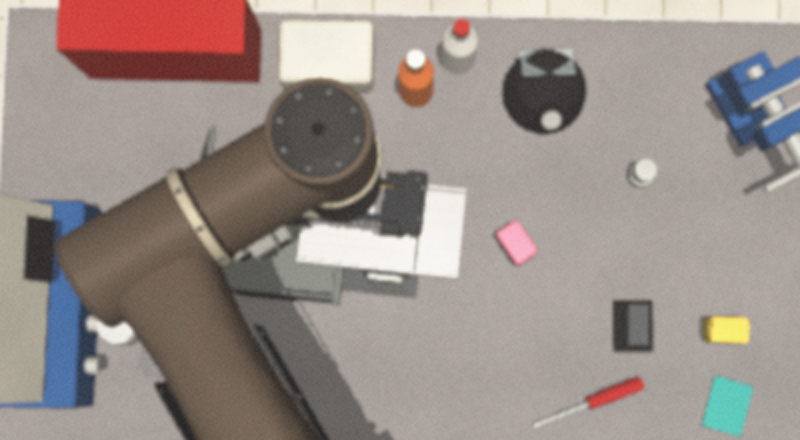

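All four cassettes appear to be in the bin (three show, and one may be under another). The tray is level. Now I'll turn the tool and go behind the lid, where I can look into the bin.

>>> step_arm --commands "0 0 -25 0 0 -0.175; 0 0 -25 0 0 -0.175; 0 0 0 0 0 -0.175; 0 0 0 0 0 -0.175; 0 0 0 0 0 -0.175; 0 0 0 0 0 -0.175; 0 0 0 0 0 -0.175; 0 0 0 0 0 -0.175" --jaw 0

```text
t: 38.08
eef_pos: [0.5306, 0.1025, 0.5016]
ee_rot: [3.142, 0.0, 1.313]
force: [0.4, -0.4, 0.5]
width: 0.0055
```

>>> step_arm --commands "0 0 0 0 0 -0.171; 0 0 0 0 0 0"

```text
t: 38.33
eef_pos: [0.5306, 0.1025, 0.5016]
ee_rot: [-3.142, -0.0, 1.477]
force: [-0.3, -0.6, 0.3]
width: 0.0005
```

```bash
python3 - <<'E'
from h import *
x,y=S2W(-.07,.33); print(x,y); go(x,y,.5,SY+np.pi/2)
st=get_state();d=grab_frame("wrist"); save(d,"w23")
E
```

```text
0.48794723867701906 0.39215107182117936
t 38.33 pos [0.5306 0.1025 0.5016] rot [-3.142 -0.     1.477] w 0.0005 F [-0.3 -0.6  0.3]
 shift(tool now) [284.4 -69.5   1.6]  turn [-0.    -0.    -0.001]  shift in turned axes [284.5 -69.2   1.6] q [ 0.55  0.07  0.2  -0.   -1.69  2.49]
```

View pics/w23.png

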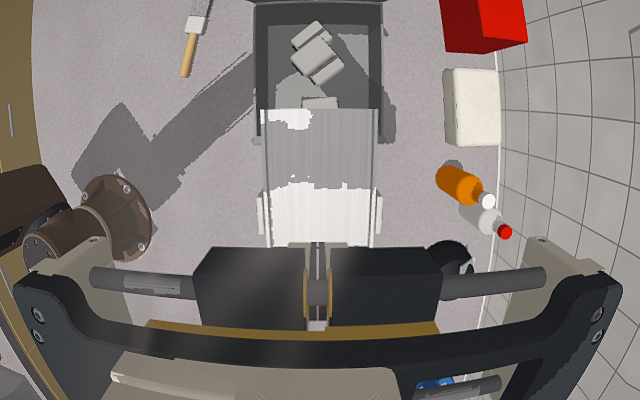

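Looking down into the bin, all four cassettes show at (310,35), (317,60), (328,72) and (320,103). Moving behind the lid.

>>> step_arm --commands "47.5 -11.6 0 0 0 0; 47.5 -11.6 0 0 0 0; 47.5 -11.6 0 0 0 0; 47.5 -11.6 0 0 0 0; 47.5 -11.6 0 0 0 0; 47.5 -11.6 0 0 0 0; 0 0 0 0 0 0"

```text
t: 39.25
eef_pos: [0.4868, 0.3959, 0.4994]
ee_rot: [-3.14, 0.002, 1.477]
force: [-0.0, -0.3, 0.3]
width: 0.0002
```

```bash
python3 - <<'E'
from h import *
x,y=S2W(-.07,.31); go(x,y,.364,SY+np.pi/2)
st=get_state();d=grab_frame("wrist"); save(d,"w24")
print(W2S(*st["eef_pos"][:2]))
for a in (1.2,1.3,1.4):
  print(a,[np.round(wproj(d,[*S2W(X,.315-.228*np.cos(a)),.135+.228*np.sin(a)],st)) for X in (-.105,.105)])
s=grab_frame("scene");save(s,"s24",(300,100,620,340),2.5)
E
```

```text
t 39.25 pos [0.4868 0.3959 0.4994] rot [-3.140e+00  2.000e-03  1.477e+00] w 0.0002 F [-0.  -0.3  0.3]
 shift(tool now) [-23.3   1.8 135.4]  turn [-0.002  0.002 -0.001]  shift in turned axes [-23.7   1.5 135.4] q [ 0.99  0.24  0.38 -0.   -1.72  2.06]
[-0.07147482  0.33365799]
1.2 [array([286., 287.]), array([468., 281.])]
1.3 [array([285., 273.]), array([475., 268.])]
1.4 [array([283., 256.]), array([480., 252.])]
```

View pics/w24.png

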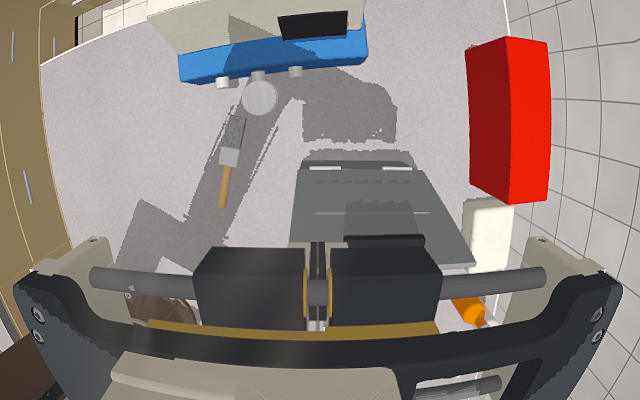

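View pics/s24.png

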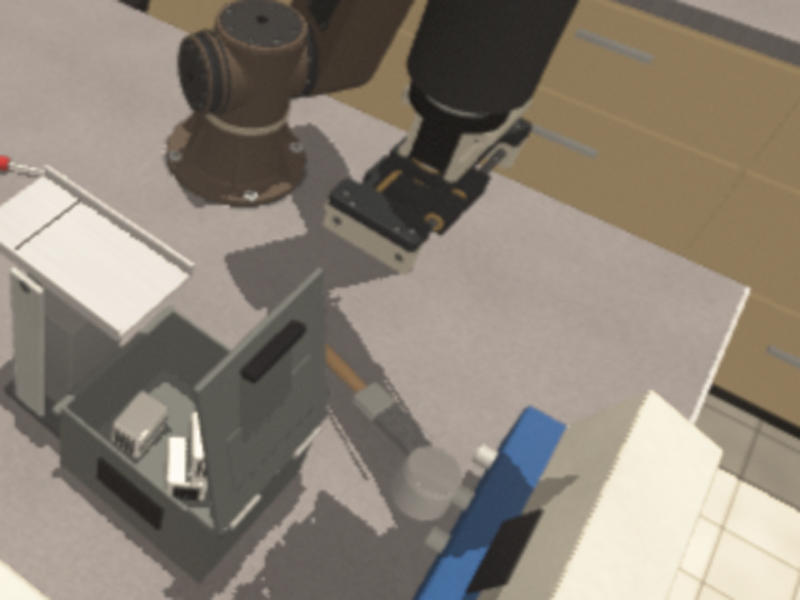

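>>> step_arm --commands "0 0 45 0 0 0; 0 0 45 0 0 0; 0 0 40 0 0 0; -15 0 5 0 0 0; -15 0 0 0 0 0; 0 0 0 0 0 0"

```text
t: 40.1
eef_pos: [0.4856, 0.3615, 0.3698]
ee_rot: [3.139, -0.004, 1.477]
force: [-0.5, 0.7, 0.8]
width: 0.0009
```

```bash
python3 - <<'E'
from h import *
st=get_state();d=grab_frame("wrist"); save(d,"w25")
print(W2S(*st["eef_pos"][:2]),st["eef_pos"][2],st["force"])
E
```

```text
[-0.06952151  0.29923487] 0.3697997692826036 [-0.46380898  0.73022499  0.81646772]
```

View pics/w25.png

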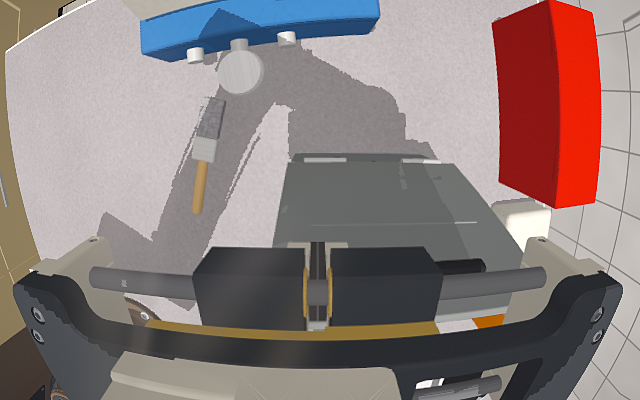

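>>> step_arm --commands "-11 0 3 0 0 0; -11 0 3 0 0 0; -12 0 10 0 0 0; -12 0 10 0 0 0; 0 0 0 0 0 0"

```text
t: 40.78
eef_pos: [0.4801, 0.3157, 0.3395]
ee_rot: [-3.14, 0.001, 1.477]
force: [-0.8, -0.5, -0.4]
width: 0.0002
```

>>> step_arm --commands "-12 0 10 0 0 0; -12 0 10 0 0 0; 0 0 0 0 0 0"

```text
t: 41.15
eef_pos: [0.4778, 0.2918, 0.3195]
ee_rot: [-3.14, 0.001, 1.477]
force: [-0.2, -0.1, 0.1]
width: 0.0007
```

```bash
python3 - <<'E'
from h import *
st=get_state();d=grab_frame("wrist"); save(d,"w26");s=grab_frame("scene");save(s,"s26",(300,140,500,340),3)
print(W2S(*st["eef_pos"][:2]),st["eef_pos"][2],st["force"])
E
```

```text
[-0.07081428  0.22918772] 0.3195299168339093 [-0.20420681 -0.06544309  0.09572942]
```

View pics/w26.png

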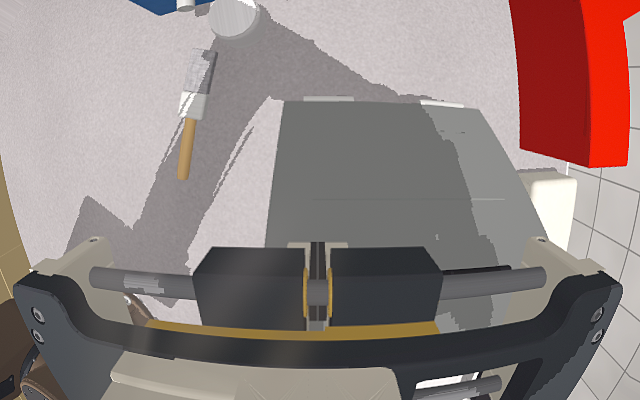

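View pics/s26.png

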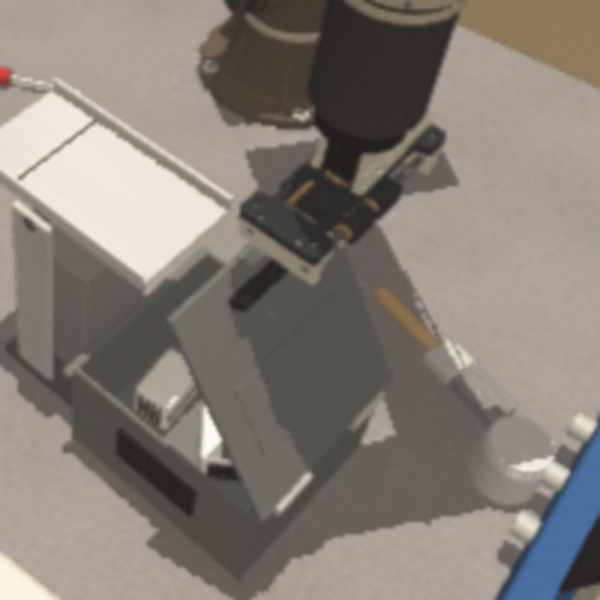

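>>> step_arm --commands "-8 0 14 0 0 0; -8 0 14 0 0 0; -4 0 14 0 0 0; -3 0 14 0 0 0; 0 0 12 0 0 0; 0 0 0 0 0 0"

```text
t: 42.0
eef_pos: [0.4758, 0.2699, 0.2512]
ee_rot: [-3.14, 0.002, 1.478]
force: [0.6, 0.2, -0.5]
width: 0.0004
```

>>> step_arm --commands "2 0 14 0 0 0; 3 0 14 0 0 0; 3 0 14 0 0 0; 1 0 14 0 0 0; 0 0 0 0 0 0"

```text
t: 42.62
eef_pos: [0.4764, 0.2787, 0.1948]
ee_rot: [-3.14, 0.002, 1.478]
force: [0.1, -0.2, -0.1]
width: 0.0006
```

```bash
python3 - <<'E'
from h import *
st=get_state();s=grab_frame("scene");save(s,"s27",(300,140,500,340),3)
print(W2S(*st["eef_pos"][:2]),st["eef_pos"][2],st["force"])
E
```

```text
[-0.0710404   0.21598888] 0.19480001644439926 [ 0.11948991 -0.24863901 -0.13631048]
```

View pics/s27.png

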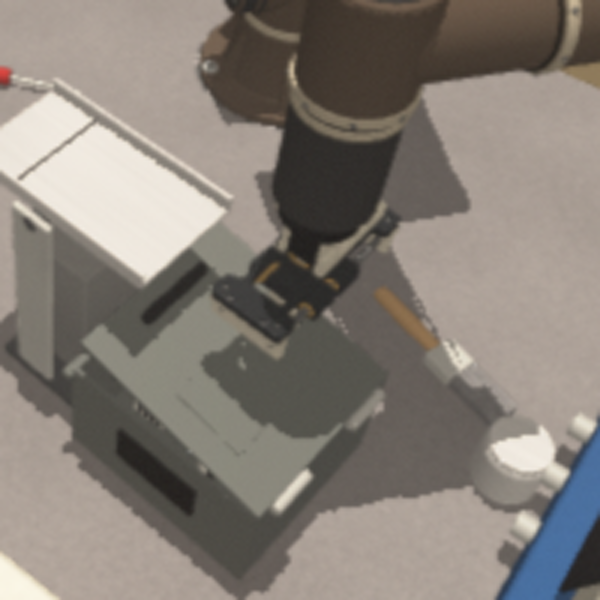

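>>> step_arm --commands "0 0 8 0 0 0; 0 0 8 0 0 0; 0 0 4 0 0 0; 0 0 0 0 0 0"

```text
t: 43.18
eef_pos: [0.4769, 0.2791, 0.1761]
ee_rot: [-3.141, 0.0, 1.478]
force: [0.3, -0.6, -0.0]
width: 0.0002
```

>>> step_arm --commands "0 0 3 0 0 0; 0 0 2 0 0 0; 0 0 0 0 0 0"

```text
t: 43.55
eef_pos: [0.477, 0.2792, 0.1714]
ee_rot: [-3.141, -0.0, 1.478]
force: [0.5, -0.1, -0.4]
width: 0.0002
```

>>> step_arm --commands "0 0 2 0 0 0; 0 0 0 0 0 0"

```text
t: 43.8
eef_pos: [0.477, 0.2792, 0.1694]
ee_rot: [-3.142, 0.0, 1.478]
force: [0.6, 0.1, 0.6]
width: 0.0004
```

>>> step_arm --commands "0 0 2 0 0 0; 0 0 0 0 0 0"

```text
t: 44.05
eef_pos: [0.4771, 0.2792, 0.1687]
ee_rot: [3.141, -0.0, 1.479]
force: [-4.6, -2.2, 11.0]
width: 0.0004
```

>>> step_arm --commands "0 0 2 0 0 0; 0 0 0 0 0 0"

```text
t: 44.3
eef_pos: [0.4772, 0.2793, 0.1685]
ee_rot: [3.14, -0.001, 1.479]
force: [-10.8, -3.5, 25.5]
width: 0.0004
```

```bash
python3 - <<'E'
from h import *
st=get_state();s=grab_frame("scene");save(s,"s28",(300,160,480,340),3.3)
print(W2S(*st["eef_pos"][:2]),st["eef_pos"][2],st["force"])
E
```

```text
[-0.07028287  0.21661438] 0.16854249319437348 [-10.84516624  -3.54755054  25.52724326]
```

View pics/s28.png

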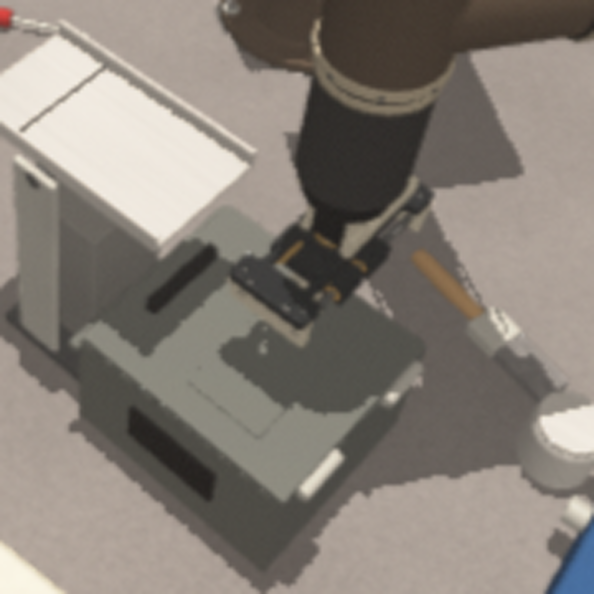

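The tip stands at z=0.1435 with firm contact, so the lid is shut. Backing away now, and then to the bar.

>>> step_arm --commands "0 0 -5 0 0 0; 8 0 -20 0 0 0; 8 0 -40 0 0 0; 8 0 -60 0 0 0; 0 0 -60 0 0 0; 0 0 -60 0 0 0; 0 0 -50 0 0 0; 0 0 0 0 0 0"

```text
t: 45.35
eef_pos: [0.4802, 0.3036, 0.465]
ee_rot: [3.137, -0.006, 1.478]
force: [-0.1, 0.5, -0.8]
width: 0.0005
```

```bash
python3 - <<'E'
from h import *
go(.405,-.357,.46,0)
st=get_state();s=grab_frame("scene");save(s,"s29",(200,120,500,340),2.6);d=grab_frame("wrist");save(d,"w29")
E
```

```text
t 45.35 pos [0.4802 0.3036 0.465 ] rot [ 3.137 -0.006  1.478] w 0.0005 F [-0.1  0.5 -0.8]
 shift(tool now) [-664.8  -13.8    1.1]  turn [-0.    -0.008  1.478]  shift in turned axes [-75.2 660.6   5. ] q [ 0.91  0.11  0.16  0.   -1.61  2.14]
```

View pics/s29.png

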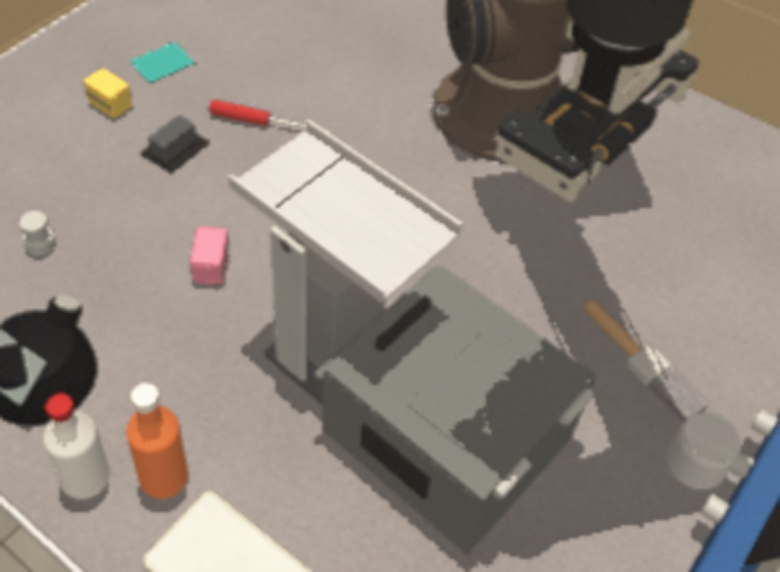

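>>> step_arm --commands "0 0 0 0 0 0.185; 0 0 0 0 0 0.185; 0 0 0 0 0 0.185; 0 0 0 0 0 0.185; 0 0 0 0 0 0.185; 0 0 0 0 0 0.185; 0 0 0 0 0 0.185; 0 0 0 0 0 0.183" --jaw 70

```text
t: 46.45
eef_pos: [0.479, 0.303, 0.4585]
ee_rot: [3.139, 0.002, -0.006]
force: [0.7, -0.0, -0.4]
width: 0.0692
```

>>> step_arm --commands "-6 55 0 0 0 0; -6 55 0 0 0 0; -6 55 0 0 0 0; -6 55 0 0 0 0; -6 55 0 0 0 0; -6 55 0 0 0 0; -6 55 0 0 0 0; -6 55 0 0 0 0"

```text
t: 47.45
eef_pos: [0.4304, -0.1385, 0.4591]
ee_rot: [-3.141, 0.002, 0.001]
force: [0.8, -0.8, -0.6]
width: 0.0701
```

```bash
python3 - <<'E'
from h import *
go(.405,-.357,.2,0)
E
```

```text
t 47.45 pos [ 0.4304 -0.1385  0.4591] rot [-3.141e+00  2.000e-03  1.000e-03] w 0.0701 F [ 0.8 -0.8 -0.6]
 shift(tool now) [-25.  218.6 259.1]  turn [-0.     0.002  0.001]  shift in turned axes [-25.4 218.5 259.1] q [ 0.13 -0.09 -0.06 -0.   -1.6   1.44]
```

>>> step_arm --commands "-6 55 0 0 0 0; -6 55 0 0 0 0; -6 55 0 0 0 0; -6 53 0 0 0 0; 0 0 60 0 0 0; 0 0 60 0 0 0; 0 0 60 0 0 0; 0 0 60 0 0 0"

```text
t: 48.45
eef_pos: [0.4061, -0.3544, 0.2172]
ee_rot: [-3.14, 0.002, -0.0]
force: [1.3, 0.0, 0.0]
width: 0.0704
```

>>> step_arm --commands "0 0 30 0 0 0; 0 0 0 0 0 0"

```text
t: 48.7
eef_pos: [0.4051, -0.3539, 0.187]
ee_rot: [-3.138, 0.007, -0.0]
force: [-0.3, -0.1, 1.3]
width: 0.07
```

```bash
python3 - <<'E'
from h import *
go(.405,-.357,.038,0)
st=get_state();d=grab_frame("wrist");save(d,"w30")
E
```

```text
t 48.7 pos [ 0.4051 -0.3539  0.187 ] rot [-3.138  0.007 -0.   ] w 0.07 F [-0.3 -0.1  1.3]
 shift(tool now) [  0.9   3.6 149. ]  turn [-0.003  0.007 -0.   ]  shift in turned axes [-1.00e-01  3.10e+00  1.49e+02] q [-0.35  0.19 -0.38 -0.   -1.01  1.92]
```

View pics/w30.png

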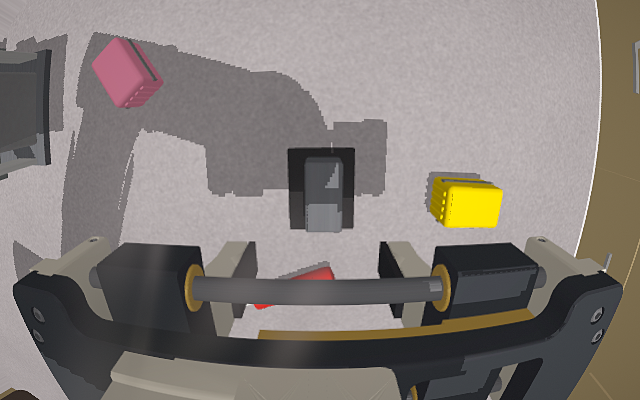

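```bash
python3 - <<'E'
from h import *
st=get_state();d=grab_frame("wrist");save(d,"w30c",(270,130,380,250),6)
m,y=face(d,st,[(305,158),(341,158),(340,232),(307,232)],.04); go(m[0],m[1],.036,y)
E
```

```text
centre [ 0.4075 -0.3598  0.04  ] yaw 0.013 sides [33, 73, 33, 73]
t 48.8 pos [ 0.4075 -0.3551  0.1909] rot [3.141e+00 1.000e-03 0.000e+00] w 0.07 F [1.7 0.1 0.1]
 shift(tool now) [1.000e-01 4.700e+00 1.549e+02]  turn [ 0.     0.001 -0.013]  shift in turned axes [-1.000e-01  4.700e+00  1.549e+02] q [-0.35  0.19 -0.37  0.   -1.01  1.92]
```

View pics/w30c.png

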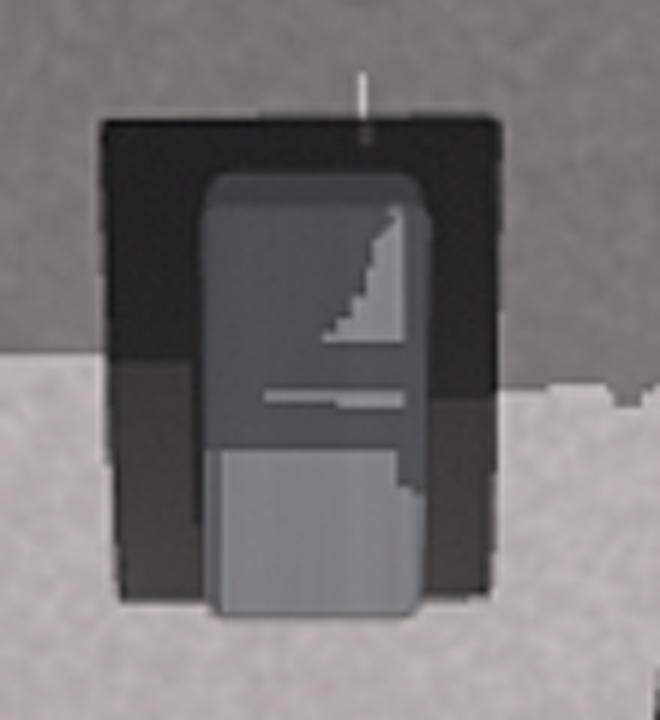

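```bash
python3 - <<'E'
from h import *
st=get_state();d=grab_frame("wrist")
m,y=face(d,st,[(304,164),(341.5,164),(340,232),(305.5,232)],.04); go(m[0],m[1],.036,y)
E
```

```text
centre [ 0.4057 -0.3601  0.04  ] yaw 0.007 sides [35, 68, 34, 68]
t 48.85 pos [ 0.408  -0.3553  0.1917] rot [ 3.141e+00 -1.000e-03  0.000e+00] w 0.0698 F [ 0.7 -0.7  0.2]
 shift(tool now) [ -2.5   4.6 155.7]  turn [ 0.001 -0.001 -0.006]  shift in turned axes [ -2.4   4.8 155.7] q [-0.35  0.19 -0.37  0.   -1.01  1.92]
```

>>> step_arm --commands "-2.5 4.5 40 0 0 0; 0 0 40 0 0 0; 0 0 40 0 0 0; 0 0 25 0 0 0; 0 0 11 0 0 0; 0 0 0 0 0 0"

```text
t: 49.6
eef_pos: [0.4055, -0.3597, 0.0352]
ee_rot: [3.141, -0.001, 0.0]
force: [-0.1, -0.1, -0.1]
width: 0.0704
```

>>> step_arm --commands "0 0 0 0 0 0; 0 0 0 0 0 0; 0 0 0 0 0 0; 0 0 0 0 0 0; 0 0 0 0 0 0" --jaw 20 --grip_force 55

```text
t: 50.22
eef_pos: [0.4051, -0.3594, 0.0349]
ee_rot: [3.141, -0.0, 0.0]
force: [-0.6, 2.0, 3.7]
width: 0.0355
```

>>> step_arm --commands "0 0 -40 0 0 0; 0 0 -60 0 0 0; 0 0 -60 0 0 0; 0 0 -60 0 0 0; 0 0 -60 0 0 0; 0 0 -60 0 0 0; 0 0 -60 0 0 0; 0 0 0 0 0 0"

```text
t: 51.22
eef_pos: [0.4057, -0.36, 0.4386]
ee_rot: [3.138, -0.006, 0.0]
force: [-0.4, -0.3, -7.8]
width: 0.0356
```

```bash
python3 - <<'E'
from h import *
x,y=S2W(0,-.075); print(x,y); go(x,y,.42,SY)
st=get_state();d=grab_frame("wrist");save(d,"w31")
E
```

```text
0.5202798569040649 -0.017580061726887863
t 51.23 pos [ 0.4057 -0.36    0.4386] rot [ 3.138 -0.006  0.   ] w 0.0356 F [-0.4 -0.3 -7.8]
 shift(tool now) [ 114.5 -342.5   18.2]  turn [ 0.003 -0.006  0.093]  shift in turned axes [  82.5 -351.6   18.6] q [-0.36  0.07  0.05  0.   -1.55  1.93]
```

View pics/w31.png

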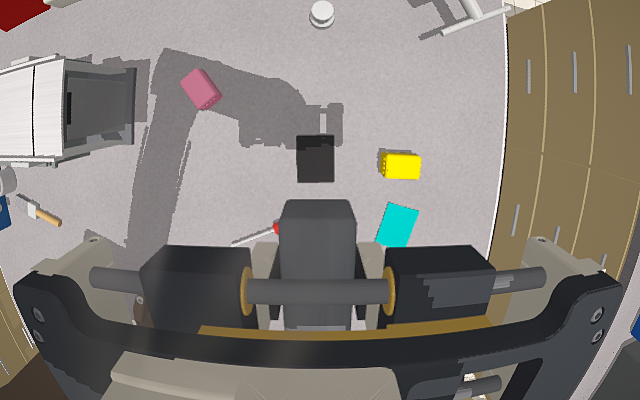

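>>> step_arm --commands "0 0 0 0 0 0.093; 11.8 -50.2 0 0 0 0; 11.8 -50.2 0 0 0 0; 11.8 -50.2 0 0 0 0; 11.8 -50.2 0 0 0 0; 11.8 -50.2 0 0 0 0; 11.8 -50.2 0 0 0 0; 11.8 -50.2 0 0 0 0"

```text
t: 52.28
eef_pos: [0.519, -0.0153, 0.4313]
ee_rot: [3.141, 0.005, -0.093]
force: [0.6, -0.4, -6.6]
width: 0.0354
```

>>> step_arm --commands "0 0 30 0 0 0; 0 0 30 0 0 0; 0 0 0 0 0 0"

```text
t: 52.65
eef_pos: [0.5174, -0.0171, 0.3695]
ee_rot: [3.139, 0.01, -0.093]
force: [0.1, -0.9, -6.6]
width: 0.0355
```

```bash
python3 - <<'E'
from h import *
x,y=S2W(0,-.075); go(x,y,.307,SY)
st=get_state();d=grab_frame("wrist");save(d,"w32");s=grab_frame("scene");save(s,"s32",(240,140,400,260),5)
E
```

```text
t 52.65 pos [ 0.5174 -0.0171  0.3695] rot [ 3.139  0.01  -0.093] w 0.0355 F [ 0.1 -0.9 -6.6]
 shift(tool now) [ 3.5  0.1 62.5]  turn [ 0.002  0.01  -0.   ]  shift in turned axes [ 2.9  0.2 62.5] q [ 0.35  0.05 -0.12 -0.   -1.41  1.13]
```

View pics/w32.png

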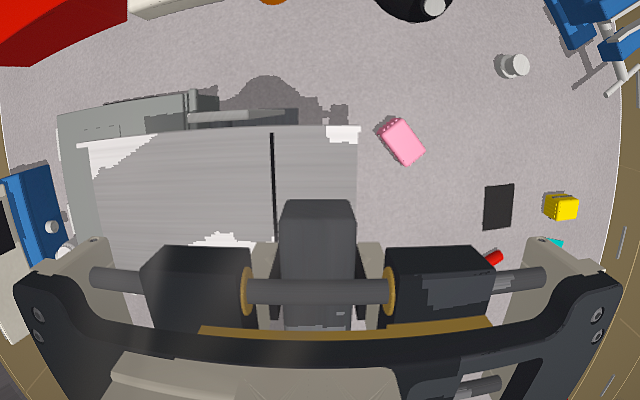

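View pics/s32.png

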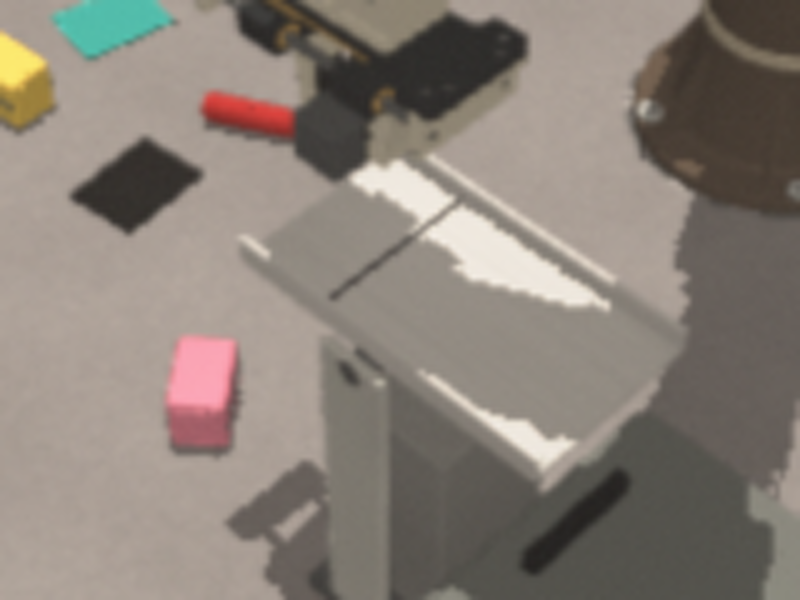

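>>> step_arm --commands "1 0 25 0 0 0; 0 0 20 0 0 0; 0 0 10 0 0 0; 0 0 3 0 0 0; 0 0 0 0 0 0; 0 0 0 0 0 0"

```text
t: 53.5
eef_pos: [0.5211, -0.0173, 0.3174]
ee_rot: [-3.141, -0.001, -0.093]
force: [0.1, -0.0, -8.0]
width: 0.0358
```

```bash
python3 - <<'E'
from h import *
x,y=S2W(0,-.075); go(x,y,.307,SY)
E
```

```text
t 53.5 pos [ 0.5211 -0.0173  0.3174] rot [-3.141e+00 -1.000e-03 -9.300e-02] w 0.0358 F [ 0.1 -0.  -8. ]
 shift(tool now) [-0.8  0.4 10.4]  turn [-0.    -0.001 -0.   ]  shift in turned axes [-0.8  0.4 10.4] q [ 0.34  0.06 -0.22  0.   -1.29  1.13]
```

>>> step_arm --commands "0 0 5 0 0 0; 0 0 3 0 0 0; 0 0 0 0 0 0; 0 0 0 0 0 0"

```text
t: 54.0
eef_pos: [0.5208, -0.0173, 0.3086]
ee_rot: [3.141, 0.0, -0.093]
force: [-0.0, 0.9, -7.1]
width: 0.0358
```

>>> step_arm --commands "0 0 2 0 0 0; 0 0 0 0 0 0"

```text
t: 54.25
eef_pos: [0.5206, -0.0173, 0.3064]
ee_rot: [3.142, 0.0, -0.093]
force: [-1.2, -0.4, -7.3]
width: 0.0356
```

>>> step_arm --commands "0 0 1.5 0 0 0; 0 0 0 0 0 0"

```text
t: 54.5
eef_pos: [0.5208, -0.0173, 0.3059]
ee_rot: [-3.142, -0.001, -0.093]
force: [-4.0, 1.2, 0.8]
width: 0.0358
```

Contact with the tray, so I'm releasing.

>>> step_arm --commands "0 0 0 0 0 0; 0 0 0 0 0 0; 0 0 0 0 0 0; 0 0 0 0 0 0" --jaw 65

```text
t: 55.0
eef_pos: [0.5208, -0.0173, 0.3051]
ee_rot: [3.142, -0.0, -0.093]
force: [-0.2, 1.0, 0.9]
width: 0.0644
```

>>> step_arm --commands "0 0 -15 0 0 0; 0 0 -40 0 0 0; 0 0 -60 0 0 0; 0 0 -50 0 0 0; 0 0 0 0 0 0; 0 0 0 0 0 0"

```text
t: 55.75
eef_pos: [0.5205, -0.0172, 0.4704]
ee_rot: [-3.141, -0.0, -0.093]
force: [0.0, -0.3, -1.1]
width: 0.0653
```

```bash
python3 - <<'E'
from h import *
st=get_state();d=grab_frame("wrist");save(d,"w33");s=grab_frame("scene");save(s,"s33",(200,120,500,340),2.6)
print(st["eef_pos"],st["force"],st["width"])
for a in recognise(d,"bar_center"): 
    p=wz(d,st,a["pixel"],.305); print(a["conf"],p,W2S(*p[:2]))
E
```

```text
[ 0.52052967 -0.017238    0.47039915] [ 0.04430044 -0.25900484 -1.1472313 ] 0.06530629559383107
0.87 [ 0.52052252 -0.01601019  0.305     ] [ 9.67810794e-05 -7.34144371e-02]
```

View pics/w33.png

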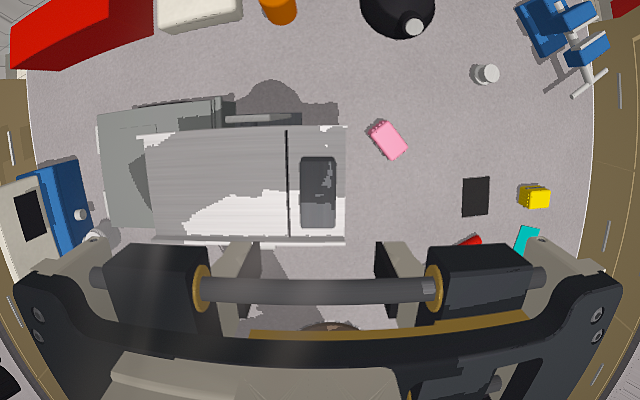

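View pics/s33.png

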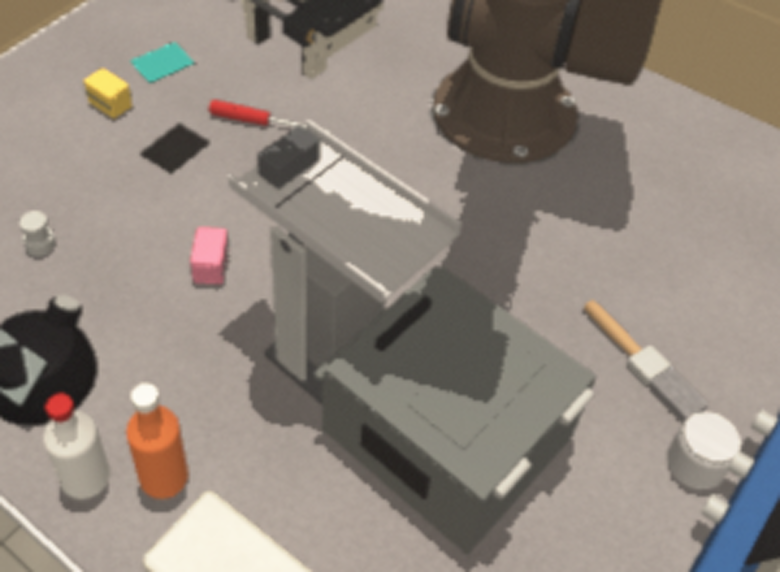

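The bar is on the tail at station (0, -73 mm), the lid is shut, the tray is level and the gripper is clear. Handing in.

```bash
python3 -c "
from station import *
print(job_done())"
```

```text
the job is handed in; nothing more can be done
None
```

The job is done and handed in at about 56 s of the 210 s allowed; the hand-in reports no verdict.

**What I did:**
- I moved the bar to the black mat.
- I set the four white cassettes one at a time on the lip half of the tray. Each tipped the tray by its own weight and slid into the bin.
- I eased the lid shut with the closed fingertips.
- I laid the bar back on the tail and let go.

**Last checks:**
- **Filters:** all four showed in the bin from above before the lid came down. I didn't measure their heights.
- **Lid:** the fingertips stopped at 143.5 mm, level with the top of the shut lid, against firm contact of about 25 N. It looks fully shut in the scene picture.
- **Bar and tray:** the bar's centre is 73 mm behind the pivot, at mid-width, and the tray looks level.
- **Robot and bystanders:** the gripper is open and about 14 cm above the bar. The coupling, screwdriver, brush and tin look unmoved in the pictures; I didn't measure them.

**What disagreed:**
- The bar had tilted in the grip on its first trip. One end touched the mat early, and I let it go about 10 mm high. It settled flat on the mat.
- The top camera placed the filters about 3–7 mm differently from the wrist camera. I used the wrist readings, and every grasp held.

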